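# Lay out corks for inspection on the cellar light box

## Task

Get the corks ready for inspection: raise the light box's lamp lid to about 110 degrees from shut, so that it leans back 20 degrees past upright, then tip the scoop over the tray so that the corks slide out into it, and put the empty scoop back upright on its mat. Spread the heap of corks into an even single layer: every cork on the tray's white floor, no two closer than 60 mm from centre to centre, and at least one in each quarter of the tray. Leave everything else on the bench where it is.

Things in the scene. Friction and masses are not known exactly. Their poses are not given: they have to be found in the camera images.
- cork1: a plain natural cork, a straight cylinder 32 mm in diameter and 46 mm long, 14 g, exactly like the others (6 to 8 are present); origin at its centre, x axis along the cork. It rolls easily but stops soon. It starts lying in the scoop
- cork2: a plain natural cork, a straight cylinder 32 mm in diameter and 46 mm long, 14 g, exactly like the others (6 to 8 are present); origin at its centre, x axis along the cork. It rolls easily but stops soon. It starts lying in the scoop
- cork3: a plain natural cork, a straight cylinder 32 mm in diameter and 46 mm long, 14 g, exactly like the others (6 to 8 are present); origin at its centre, x axis along the cork. It rolls easily but stops soon. It starts lying in the scoop
- cork4: a plain natural cork, a straight cylinder 32 mm in diameter and 46 mm long, 14 g, exactly like the others (6 to 8 are present); origin at its centre, x axis along the cork. It rolls easily but stops soon. It starts lying in the scoop
- cork5: a plain natural cork, a straight cylinder 32 mm in diameter and 46 mm long, 14 g, exactly like the others (6 to 8 are present); origin at its centre, x axis along the cork. It rolls easily but stops soon. It starts lying in the scoop
- cork6: a plain natural cork, a straight cylinder 32 mm in diameter and 46 mm long, 14 g, exactly like the others (6 to 8 are present); origin at its centre, x axis along the cork. It rolls easily but stops soon. It starts lying in the scoop
- cork7: a plain natural cork, a straight cylinder 32 mm in diameter and 46 mm long, 14 g, exactly like the others (6 to 8 are present); origin at its centre, x axis along the cork. It rolls easily but stops soon. It starts lying in the scoop
- cork8: a plain natural cork, a straight cylinder 32 mm in diameter and 46 mm long, 14 g, exactly like the others (6 to 8 are present); origin at its centre, x axis along the cork. It rolls easily but stops soon. It starts lying in the scoop
- lightbox: low wooden light box fixed to the bench. Origin at bench level under the centre of its tray; x along the hinge, y towards the hinge (near world y). The tray: flat white floor 280 (x) by 200 (y) mm, 30 mm above the bench, rim 8 mm wide and 12 mm above the floor; beyond the +y rim a deck, level with it, to 158 mm from the centre. The shut lid covers all
- tray_floor (a point): centre of the tray's white floor, 30 mm above the bench; axes as the light box
- lid (a joint): angle of the lamp lid in rad: 0 shut flat over the tray, pi/2 upright, at most 2.3. The hinge is stiff: the lid stays at whatever angle it is left (about 3 N at the handle moves it)
- lid_hinge (a point): middle of the lid's hinge axis, which runs along the light box's x, 148 mm to the +y side of the tray's centre and 43.5 mm above the bench
- lid_handle (a point): middle of the lid's pull bar: round steel, 10 mm thick, 110 mm long, parallel to the hinge, held 40 mm beyond the lid's free edge by two arms 100 mm apart. It lies 296 mm from the hinge axis along the lid and 6 mm above it when shut. Lid 12 mm thick. Pinched from above, the bar turns between the fingers as the lid swings
- scoop: the loose steel scoop tray, 0.32 kg empty, 168 mm (x) by 128 mm (y), walls 3 mm thick and 36 mm high on three sides; its -x end is the open mouth, with a lip only 4 mm high; tipped 45 to 60 degrees mouth down it empties. Floor 4 mm thick. Origin at the centre of its underside
- scoop_handle (a point): middle of the scoop's fixed bail handle: a square wooden bar 14 mm thick that crosses above the scoop along its y, 105 mm above its underside, on an upright from each side wall
- mat: the scoop's black rubber mat, 220 mm (x) by 200 mm (y), 4 mm thick, fixed to the bench; origin at the centre of its underside, its top 4 mm above the bench
- bottle: a standing bottle, 88 mm across, 300 mm tall; not part of the job, leave it where it is; origin under its centre
- tumbler: a glass tumbler, 70 mm across, 90 mm tall; not part of the job, leave it where it is; origin under its centre
- gauge: a steel cork gauge ring, 60 mm across, 14 mm high, lying flat; not part of the job, leave it where it is; origin under its centre
- brush: a hand brush 190 mm long, lying down; not part of the job, leave it where it is; origin under its centre
- torch: a pocket torch 140 mm long, 39 mm thick, lying down; not part of the job, leave it where it is; origin under its centre
- ledger: a closed blue cellar book, 160 by 110 by 18 mm; not part of the job, leave it where it is; origin under its centre
- capdish: a white bowl, 110 mm across, 35 mm high; not part of the job, leave it where it is; origin under its centre

How it is judged:
By the outcome, as a careful person would: the job done as asked, in the order asked, and still so for the second after the job is handed in, with the robot touching nothing.
Of cork1, cork2, cork3, cork4, cork5, cork6, cork7, cork8 only 6 to 8 are there at a start; the rules pass over those that are not, and their reading is None.
At some moment in a run one of cork1, cork2, cork3, cork4 may be knocked a few centimetres aside while the robot is not near it.
It also fails if it takes over 210 s, if anything falls off the work surface, if the arm or the gripper's body presses on something with over 40 N, if the wrist force passes 120 N, or if a joint passes its speed limit or range.

## Robot

A 6-joint arm with a two-finger parallel gripper is mounted at the origin on the work surface. World frame = base frame: x ahead of the robot, y to its left, z up, the work surface at z = 0. Lengths are in m, angles in rad, forces in N, time in s.
With the tool pointing down it reaches from about 0.4 to 0.925 m from the base axis. Payload 3.4 kg.
Tool frame: the origin (TCP) lies midway between the tips of the shut fingers; the grasp point (between the pads) lies 19 mm behind it; z points along the fingers, y is the direction in which the jaws open and shut (so a half turn about z gives the same grasp; the last joint's range is limited). The gripper opens to 85 mm and grips with 20 to 120 N. Pads are 22 mm wide; open, the fingers measure 114 mm over their backs; the gripper's body (76 mm by 85 mm) begins 54 mm behind the grasp point. The pads swing forward as they close: fully open they stand 13 mm farther back than shut.
Start: joints at [-0.073, 0.307, 1.506, -0, 1.328, -0.073], TCP at [0.575, -0, 0.231] pointing down, gripper open.
Joint ranges: [-3.12, 3.12], [-1.05, 2.28], [0.14, 2.33], [-1.42, 4.57], [0.1, 2.73], [-2.68, 2.68]. Speed limits (rad/s): [2.57, 2.57, 3.14, 3.14, 3.14, 3.14].

## Interface

Orientations are given as a 3x3 rotation matrix whose columns are the frame's x, y, z axes.
In Python, from station import arm, grab_frame, search_frame, silhouettes gives the robot as it stands.
- The arm moves only by the shell command python3 -m crank 'ROWS' [FORCE]. ROWS is JSON, a list of rows, each an object of numbers: "tx", "ty", "tz": the shift along the tool's x, y, z in m; "rx", "ry", "rz": the turn, a rotation vector about the tool's x, y, z in rad; "grip": the opening, from 0 (shut) to 1 (fully open). In form: [{"tx": .., "ty": .., "tz": .., "rx": .., "ry": .., "rz": .., "grip": ..}, ...]. A call has 1 to 12 rows; each row is the pose to reach, as a shift and turn from the pose commanded when the call began, along the tool's axes at that moment; what a row does not reach only later rows make up. A row lasts 1/8 s, in which the tool goes at most 62.5 mm and 10.7 degrees, less where a joint would pass 70% of its speed; a pose out of reach is approached as far as the arm can. A call with a gripper value outside its range is refused whole. The fingers move at their own pace and stop on an object; FORCE is the grip in N (left out, the last holds). Time passes only in rows, so rows that repeat a pose let the fingers close. It gives the time, the measured TCP pose, the force and the opening at its end, in the units of the state.
- arm.read_state(): the state, without advancing time (a new reading comes with each control period).
- grab_frame(name): name is "scene" or "side" or "wrist"; returns a dict with "img" (400x640x3 uint8, red, green, blue), "range_z" (400x640 float32, m along the optical axis (not along the pixel's ray), 0 where there is no reading), "mtx" (3x3 intrinsics, pixels), "rvec" (rotation vector, rad) and "tvec" (3), from world to camera coordinates, as OpenCV has them; the wrist camera has in their place "T_tool_cam" (4x4, takes a point from camera to tool coordinates, whose origin is the TCP and whose axes are the flange's). Camera axes: x right, y down, z forward; pixel columns grow to the right and rows downward; lengths in m; the calibration is good to about 2 mm. A picture is of the moment at which its call begins: read the wrist's pose just before it.
- arm.close_job(): hands the job in, once; it reports no verdict.
Trained networks look in the newest picture that a camera, given by its name, has taken for a name from the list of things; names that differ only in an ending like _2 or _b are one class to them, and where a whole thing is asked for, a point or a joint stands for the part that bears it (a point fixed in the world has none). Each returns a list of dicts, best first, with "score" (0 to 1); they miss things now and then, are a little off and sometimes report something else, mostly with a low value. They report only what shows in the picture. A call takes as long as a camera call.
- search_frame(camera, thing): "xyz" ([x, y, z] in m, in the coordinates of the camera as it stood for that picture, good to about 4 mm: the middle of the surface that is visible of it).
- silhouettes(camera, thing): "pixels" (400x640 bool, what is visible of it).
The state is a dict: "time": time; "joint_positions": joint angles; "dq": joint speeds; "tau": joint torques, N m; "tcp_pos": TCP position; "ee_rot": TCP orientation; "ft_force": force on the tool from outside, world axes, zero at the start; "wrist_torque": the same for the moment, N m; "grip_width": finger opening in m.
Only numpy, scipy, OpenCV 4.12 (cv2) and the standard library are available. Lean on these libraries where they do the work, as an engineer would, in place of code of your own. Each camera call takes 0.05 s, during which the arm holds its last target.

## Working session

There is one attempt and no reset: what is moved stays moved. The work goes in short steps, Python scripts to look and compute and a shell command to move; the robot and the scene stay as the last step left them, time stands still between calls to the robot, and variables do not carry over. Pictures are saved under pics/ and viewed, and the job is handed in when it is done.

```bash
ls -la; mkdir -p pics; python3 - <<'E'
from station import arm, grab_frame
import cv2,numpy as np
s=arm.read_state()
for k,v in s.items(): print(k,np.round(v,4).tolist())
for n in ["scene","side"]:
    f=grab_frame(n); cv2.imwrite(f"pics/a_{n}.png",f["img"][:,:,::-1]); print(n,f["mtx"].tolist(),f["rvec"],f["tvec"])
E
```

```text
total 12
drwxr-xr-x  3 agent agent 4096 Dec  7 00:42 .
drwxr-xr-x 23 root  root  4096 Dec  7 00:42 ..
drwxr-xr-x  2 agent agent 4096 Dec  7 00:42 pics
time 0.0
joint_positions [-0.0735, 0.3076, 1.5077, -0.0, 1.3284, -0.0735]
dq [0.001, 0.0007, -0.001, 0.0005, 0.0002, 0.0001]
tau [-0.0024, -45.7557, -25.1919, -0.0004, 0.0133, -0.0]
tcp_pos [0.5743, 0.0, 0.2304]
ee_rot [[0.0, 1.0, -0.0021], [1.0, -0.0, 0.0002], [0.0002, -0.0021, -1.0]]
ft_force [0.1954, -0.4879, -0.2007]
wrist_torque [-0.0145, -0.0227, -0.0146]
grip_width 0.0856
scene [[397.5289013773246, 0.0, 319.68398508176614], [0.0, 397.5289013773246, 207.1266845339898], [0.0, 0.0, 1.0]] [ 1.57643922  1.9724866  -0.82153464] [ 0.12136029 -0.269842    2.00993767]
side [[377.1879426633737, 0.0, 327.0129994654859], [0.0, 377.1879426633737, 195.84977004218865], [0.0, 0.0, 1.0]] [ 2.26924809 -0.77017228  0.29845586] [-0.41820005  0.29483898  0.98078711]
```

View pics/a_scene.png

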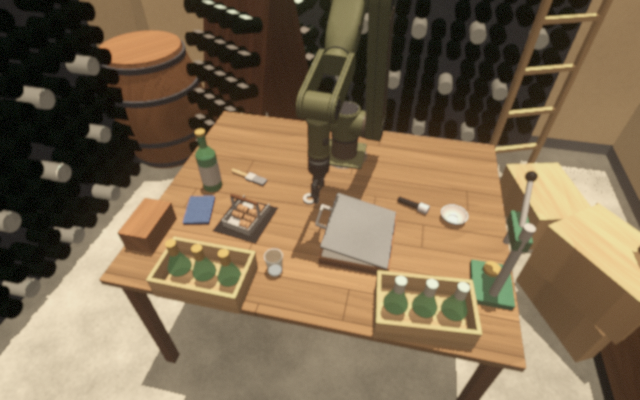

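View pics/a_side.png

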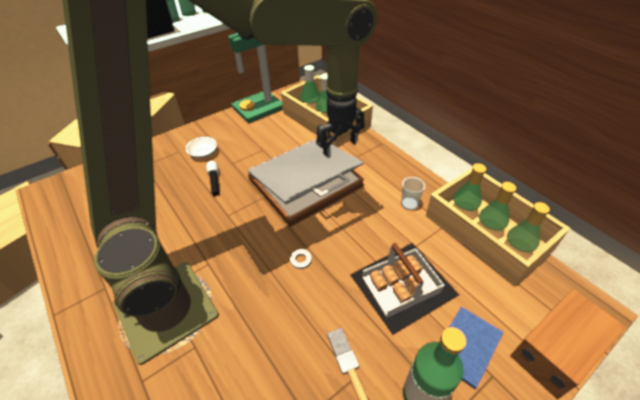

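```bash
cat > h.py <<'E'
from station import arm, grab_frame, search_frame, silhouettes
import cv2,numpy as np
def T_cw(f,st=None):
    T=np.eye(4)
    if "T_tool_cam" in f:
        B=np.eye(4);B[:3,:3]=st["ee_rot"];B[:3,3]=st["tcp_pos"]
        return B@np.array(f["T_tool_cam"])
    R,_=cv2.Rodrigues(np.array(f["rvec"],float)); T[:3,:3]=R.T; T[:3,3]=-R.T@np.array(f["tvec"]).ravel(); return T
class Cam:
    def __init__(s,name,save=None):
        s.st=arm.read_state(); s.name=name; s.f=grab_frame(name); s.T=T_cw(s.f,s.st); s.K=np.array(s.f["mtx"])
        if save: cv2.imwrite(f"pics/{save}.png",s.f["img"][:,:,::-1])
        z=s.f["range_z"]; v,u=np.mgrid[:400,:640]
        P=np.stack([(u-s.K[0,2])/s.K[0,0]*z,(v-s.K[1,2])/s.K[1,1]*z,z],-1)
        s.P=P@s.T[:3,:3].T+s.T[:3,3]; s.ok=z>0
    def find(s,t):
        return [(round(d["score"],2),np.round(s.T[:3,:3]@np.array(d["xyz"])+s.T[:3,3],4).tolist()) for d in search_frame(s.name,t)]
    def mask(s,t):
        return [(d["score"],d["pixels"]) for d in silhouettes(s.name,t)]
    def cloud(s,m): return s.P[m&s.ok]
    def pix(s,p):
        q=(np.array(p)-s.T[:3,3])@s.T[:3,:3]; return q[:2]/q[2]*[s.K[0,0],s.K[1,1]]+s.K[:2,2]
def rect(xy):
    return cv2.minAreaRect(xy.astype(np.float32))
E
python3 - <<'E'
from h import *
for n in ["scene","side"]:
    c=Cam(n); print(n)
    for t in ["lightbox","lid","lid_handle","scoop","scoop_handle","mat","bottle","tumbler","gauge","brush","torch","ledger","capdish","cork1"]:
        print(t,c.find(t)[:9])
    for t in ["scoop","lid","mat","lightbox"]:
        for sc,m in c.mask(t)[:1]:
            P=c.cloud(m); print(t,sc,len(P),P.min(0).round(3),P.max(0).round(3),[np.round(a,3) for a in rect(P[:,:2])], np.percentile(P[:,2],[10,50,90]).round(3))
E
```

```text
scene
lightbox [(0.59, [0.6035, 0.1576, 0.0734])]
lid [(0.9, [0.5793, 0.1558, 0.0784]), (0.53, [0.5526, -0.3521, 0.0312]), (0.33, [0.3211, 0.3674, 0.0263])]
lid_handle [(0.76, [0.5761, 0.1583, 0.0798]), (0.6, [0.5634, -0.3005, 0.0342])]
scoop [(0.78, [0.5484, -0.3331, 0.0299])]
scoop_handle [(0.68, [0.5516, -0.3276, 0.0299]), (0.37, [0.6011, -0.3015, 0.032])]
mat [(0.73, [0.6111, -0.2751, 0.0015]), (0.27, [0.3265, 0.5358, 0.0158])]
bottle [(0.92, [0.3993, -0.5311, 0.1473])]
tumbler [(0.75, [0.7761, -0.1234, 0.0573]), (0.47, [0.3287, 0.5316, 0.0168])]
gauge [(0.43, [0.3841, -0.0999, 0.0138])]
brush [(0.58, [0.2974, -0.3805, 0.0186])]
torch [(0.79, [0.3218, 0.3672, 0.0273])]
ledger [(0.73, [0.5518, -0.5295, 0.017]), (0.45, [0.4011, -0.5345, 0.1479]), (0.16, [0.5515, -0.3504, 0.0317])]
capdish [(0.94, [0.3283, 0.5329, 0.0158])]
cork1 [(0.6, [0.5516, -0.3508, 0.0312]), (0.51, [0.5169, -0.3381, 0.0337]), (0.46, [0.5988, -0.2999, 0.0355])]
scoop 0.91 756 [ 0.429 -0.42  -0.005] [ 0.63  -0.239  0.121] [array([ 0.53 , -0.335]), array([0.184, 0.19 ]), np.float64(85.716)] [0.005 0.028 0.11 ]
li
[... 1410 characters left out ...]
1]), (0.68, [0.5882, -0.3095, 0.041]), (0.52, [0.4787, -0.2863, 0.0424]), (0.49, [0.5016, -0.3448, 0.0411])]
scoop 0.59 2325 [ 0.436 -0.402 -0.   ] [ 0.652 -0.205  0.122] [array([ 0.55 , -0.293]), array([0.196, 0.192]), np.float64(77.507)] [0.009 0.024 0.115]
lid 0.85 3855 [ 0.405 -0.012  0.03 ] [0.702 0.287 0.3  ] [array([0.554, 0.137]), array([0.3  , 0.296]), np.float64(89.329)] [0.066 0.092 0.11 ]
mat 0.7 1746 [ 0.42  -0.435 -0.   ] [ 0.66  -0.215  0.041] [array([ 0.539, -0.325]), array([0.2  , 0.222]), np.float64(82.324)] [0.004 0.006 0.008]
lightbox 0.93 5832 [ 0.404 -0.012 -0.001] [0.736 0.351 0.253] [array([0.571, 0.168]), array([0.363, 0.331]), np.float64(89.116)] [0.03  0.076 0.108]
```

```bash
python3 - <<'E'
from h import *
for n in ["scene","side"]:
    c=Cam(n); print(n)
    P=c.cloud(c.mask("lid")[0][1])
    P=P[(P[:,2]>0.045)&(P[:,2]<.13)]
    for _ in range(8):
        A=np.c_[P[:,:2],np.ones(len(P))]; k=np.linalg.lstsq(A,P[:,2],rcond=None)[0]; r=P[:,2]-A@k; P=P[abs(r)<.006]
    print(len(P),k, P.min(0),P.max(0),rect(P[:,:2]), np.degrees(np.arctan(np.hypot(k[0],k[1]))))
    # points outside lid on -y side: handle
    m=(c.P[...,1]<0.0)&(c.P[...,1]>-.08)&(c.P[...,0]>.43)&(c.P[...,0]<.68)&(c.P[...,2]>.03)&(c.P[...,2]<.2)&c.ok
    Q=c.P[m]; print("handle",len(Q),Q.mean(0) if len(Q) else 0, Q[::max(1,len(Q)//25)].round(3).tolist())
    cv2.imwrite(f"pics/b_{n}.png",cv2.resize(c.f["img"][100:300,200:460,::-1],(780,600),interpolation=cv2.INTER_CUBIC))
E
```

```text
scene
3736 [-0.00371376 -0.2170216   0.11785267] [ 0.40620644 -0.00710737  0.04973209] [0.70966113 0.28669328 0.12145428] ((0.5571520328521729, 0.1397489607334137), (0.2932242155075073, 0.30156052112579346), 89.12067413330078) 12.246284404351217
handle 42 [ 0.55940862 -0.00352907  0.11472854] [[0.501, -0.006, 0.114], [0.501, -0.002, 0.115], [0.503, -0.006, 0.111], [0.506, -0.001, 0.115], [0.514, -0.003, 0.116], [0.52, -0.006, 0.116], [0.523, -0.001, 0.12], [0.527, -0.005, 0.117], [0.527, -0.0, 0.119], [0.531, -0.003, 0.117], [0.526, -0.0, 0.113], [0.538, -0.006, 0.117], [0.537, -0.002, 0.117], [0.536, -0.006, 0.109], [0.536, -0.002, 0.11], [0.548, -0.004, 0.116], [0.546, -0.0, 0.116], [0.552, -0.007, 0.114], [0.549, -0.003, 0.113], [0.557, -0.006, 0.114], [0.558, -0.001, 0.116], [0.563, -0.004, 0.115], [0.568, -0.007, 0.114], [0.574, -0.002, 0.121], [0.562, -0.0, 0.109], [0.578, -0.005, 0.118], [0.574, -0.002, 0.116], [0.579, -0.005, 0.114], [0.573, -0.002, 0.109], [0.585, -0.007, 0.114], [0.589, -0.002, 0.12], [0.593, -0.005, 0.117], [0.587, -0.003, 0.112], [0.6, -0.004, 0.119], [0.
[... 474 characters left out ...]
.1174069 ] [[0.606, -0.001, 0.118], [0.607, -0.005, 0.117], [0.599, -0.005, 0.117], [0.584, -0.004, 0.121], [0.598, -0.007, 0.115], [0.583, -0.002, 0.116], [0.593, -0.008, 0.114], [0.574, -0.007, 0.121], [0.589, -0.008, 0.113], [0.571, -0.006, 0.117], [0.555, -0.002, 0.12], [0.567, -0.007, 0.117], [0.551, -0.003, 0.119], [0.562, -0.008, 0.116], [0.544, -0.006, 0.122], [0.558, -0.008, 0.115], [0.543, -0.003, 0.116], [0.529, -0.002, 0.119], [0.54, -0.007, 0.116], [0.524, -0.004, 0.12], [0.534, -0.01, 0.118], [0.521, -0.003, 0.117], [0.531, -0.009, 0.115], [0.511, -0.006, 0.121], [0.525, -0.007, 0.113], [0.509, -0.009, 0.12], [0.502, -0.004, 0.117], [0.499, -0.002, 0.113], [0.5, -0.006, 0.111]]
```

```bash
python3 - <<'E'
from h import *
c=Cam("wrist","w0"); print(np.array(c.f["T_tool_cam"]).round(3))
E
```

```text
[[-0.001 -0.958 -0.286  0.073]
 [ 1.    -0.001 -0.001  0.   ]
 [ 0.    -0.286  0.958 -0.143]
 [ 0.     0.     0.     1.   ]]
```

View pics/b_side.png

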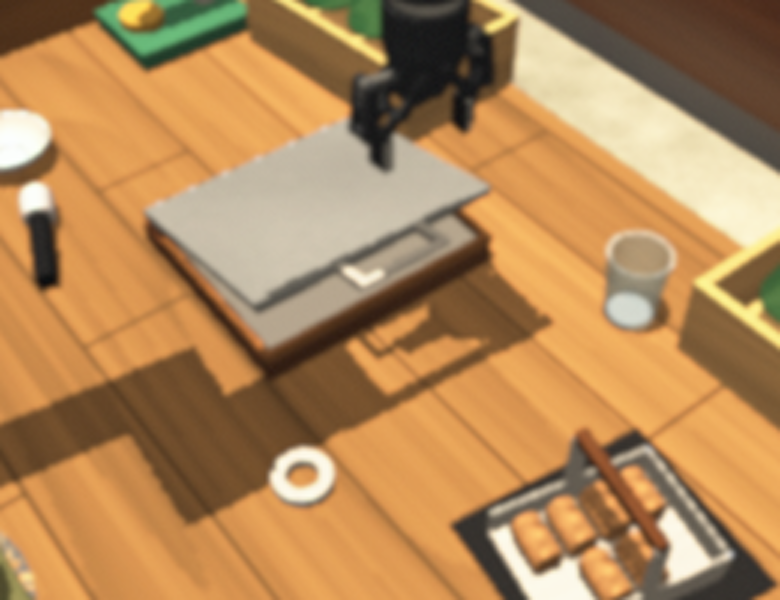

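View pics/w0.png

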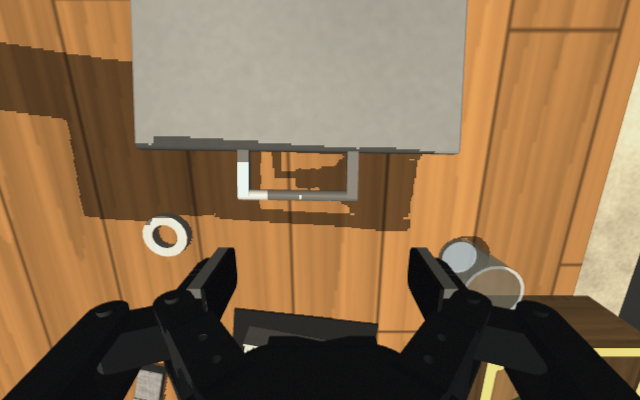

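```bash
python3 - <<'E'
from h import *
c=Cam("wrist")
print(c.find("lid_handle"),c.find("lid"))
m=np.zeros((400,640),bool); m[186:206,240:356]=1
P=c.cloud(m); P=P[P[:,2]>.08]; print(len(P),P.min(0),P.max(0),P.mean(0)); k=np.polyfit(P[:,0],P[:,1],1); print(k)
m=np.zeros((400,640),bool); m[5:140,140:455]=1
P=c.cloud(m);A=np.c_[P[:,:2],np.ones(len(P))]; k=np.linalg.lstsq(A,P[:,2],rcond=None)[0]; print(k, abs(P[:,2]-A@k).max(), P.min(0),P.max(0))
for r in (20,60,100,140):
    row=c.P[r,:,:]; ok=row[:,2]>.05; ok&=c.ok[r]; x=row[ok]; print(x[0].round(3),x[-1].round(3))
E
```

```text
[(0.85, [0.5516, 0.1039, 0.0984]), (0.55, [0.5532, 0.0997, 0.0926])] [(0.66, [0.5548, 0.0991, 0.0944])]
1323 [ 0.49880662 -0.00688294  0.1070422 ] [0.60559719 0.00733126 0.11948449] [ 5.52927373e-01 -4.36867865e-04  1.16652035e-01]
[-0.01030297  0.00525993]
[-0.00383703 -0.21731572  0.12068257] 0.003288873247229554 [0.41115333 0.04838714 0.08044673] [0.69426603 0.16206399 0.11006355]
[0.408 0.149 0.086] [0.7   0.149 0.086]
[0.407 0.116 0.093] [0.7   0.116 0.092]
[0.407 0.082 0.1  ] [0.699 0.082 0.1  ]
[0.408 0.048 0.11 ] [0.699 0.048 0.107]
```

```bash
python3 -m crank '[{"tx":-0.002,"ty":-0.021,"rz":0.18,"grip":0.4},{"tx":-0.002,"ty":-0.021,"rz":0.36,"grip":0.4},{"tx":-0.002,"ty":-0.021,"rz":0.54,"grip":0.4},{"tx":-0.002,"ty":-0.021,"rz":0.72,"grip":0.4},{"tx":-0.002,"ty":-0.021,"rz":0.9,"grip":0.4},{"tx":-0.002,"ty":-0.021,"rz":1.08,"grip":0.4},{"tx":-0.002,"ty":-0.021,"rz":1.26,"grip":0.4},{"tx":-0.002,"ty":-0.021,"rz":1.44,"grip":0.4},{"tx":-0.002,"ty":-0.021,"rz":1.585,"grip":0.4},{"tx":-0.002,"ty":-0.021,"rz":1.585,"grip":0.4}]'; python3 - <<'E'
from h import *
c=Cam("wrist","w1");s=c.st;print(s["tcp_pos"],s["joint_positions"],s["ee_rot"],s["grip_width"])
E
```

```text
[ 5.74996665e-01 -8.86664332e-06  2.31299464e-01] [-7.34726129e-02  3.06799058e-01  1.50641580e+00 -9.28159904e-07
  1.32839863e+00 -7.34543316e-02] [[ 1.80585066e-05  1.00000000e+00 -2.08435936e-05]
 [ 1.00000000e+00 -1.80584935e-05  6.30732098e-07]
 [ 6.30355694e-07 -2.08436050e-05 -1.00000000e+00]] 0.08551283460482305$[0]: bad value
```

View pics/w1.png

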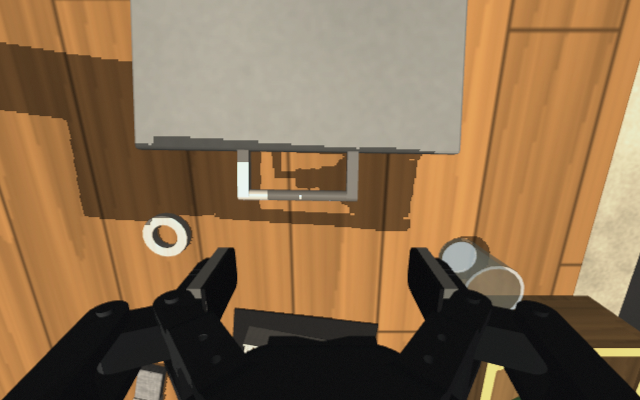

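Rows apparently need every key.

```bash
python3 -m crank '[{"tx":-0.002,"ty":-0.021,"tz":0,"rx":0,"ry":0,"rz":0.18,"grip":0.4},{"tx":-0.002,"ty":-0.021,"tz":0,"rx":0,"ry":0,"rz":0.36,"grip":0.4},{"tx":-0.002,"ty":-0.021,"tz":0,"rx":0,"ry":0,"rz":0.54,"grip":0.4},{"tx":-0.002,"ty":-0.021,"tz":0,"rx":0,"ry":0,"rz":0.72,"grip":0.4},{"tx":-0.002,"ty":-0.021,"tz":0,"rx":0,"ry":0,"rz":0.9,"grip":0.4},{"tx":-0.002,"ty":-0.021,"tz":0,"rx":0,"ry":0,"rz":1.08,"grip":0.4},{"tx":-0.002,"ty":-0.021,"tz":0,"rx":0,"ry":0,"rz":1.26,"grip":0.4},{"tx":-0.002,"ty":-0.021,"tz":0,"rx":0,"ry":0,"rz":1.44,"grip":0.4},{"tx":-0.002,"ty":-0.021,"tz":0,"rx":0,"ry":0,"rz":1.585,"grip":0.4},{"tx":-0.002,"ty":-0.021,"tz":0,"rx":0,"ry":0,"rz":1.585,"grip":0.4}]' 60; python3 - <<'E'
from h import *
c=Cam("wrist","w2");s=c.st;print(s["tcp_pos"],s["joint_positions"],s["ee_rot"],s["grip_width"])
E
```

```text
time: 3.7
tcp_pos: [0.554, -0.002, 0.2313]
ee_rot: [[1.0, -0.013, 0.0], [-0.013, -1.0, -0.0], [0.0, 0.0, -1.0]]
ft_force: [0.3, 0.6, -0.3]
grip_width: 0.0339
[ 0.55401326 -0.00201825  0.23133476] [-7.98824460e-02  2.77614008e-01  1.54993468e+00 -8.16357978e-06
  1.31400832e+00  1.50351482e+00] [[ 9.99920635e-01 -1.25985355e-02  3.48981285e-05]
 [-1.25985351e-02 -9.99920635e-01 -1.07148546e-05]
 [ 3.50303503e-05  1.02743389e-05 -9.99999999e-01]] 0.03391407555376564
```

View pics/w2.png

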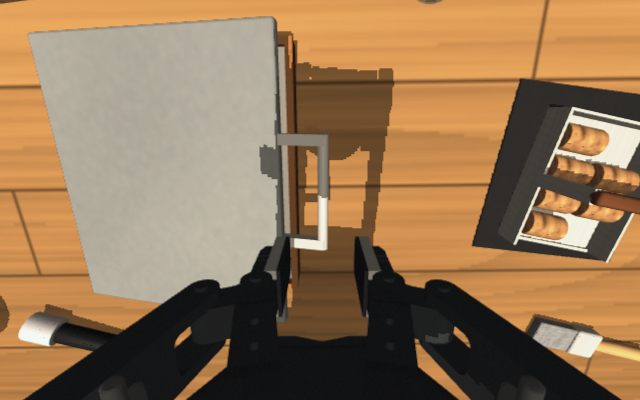

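Fingers (gap at about col 322) line up with the bar (cols 318-328). Descend and grip.

```bash
python3 -m crank '[{"tx":0,"ty":0,"tz":0.06,"rx":0,"ry":0,"rz":0,"grip":0.4},{"tx":0,"ty":0,"tz":0.1,"rx":0,"ry":0,"rz":0,"grip":0.4},{"tx":0,"ty":0,"tz":0.138,"rx":0,"ry":0,"rz":0,"grip":0.4},{"tx":0,"ty":0,"tz":0.138,"rx":0,"ry":0,"rz":0,"grip":0.4},{"tx":0,"ty":0,"tz":0.138,"rx":0,"ry":0,"rz":0,"grip":0},{"tx":0,"ty":0,"tz":0.138,"rx":0,"ry":0,"rz":0,"grip":0},{"tx":0,"ty":0,"tz":0.138,"rx":0,"ry":0,"rz":0,"grip":0},{"tx":0,"ty":0,"tz":0.138,"rx":0,"ry":0,"rz":0,"grip":0}]' 50
python3 - <<'E'
from h import *
c=Cam("wrist","w3")
E
```

```text
time: 4.75
tcp_pos: [0.5555, -0.0026, 0.0947]
ee_rot: [[1.0, -0.014, 0.004], [-0.014, -1.0, -0.001], [0.004, 0.001, -1.0]]
ft_force: [1.0, -3.4, 2.1]
grip_width: 0.0084
```

View pics/w3.png

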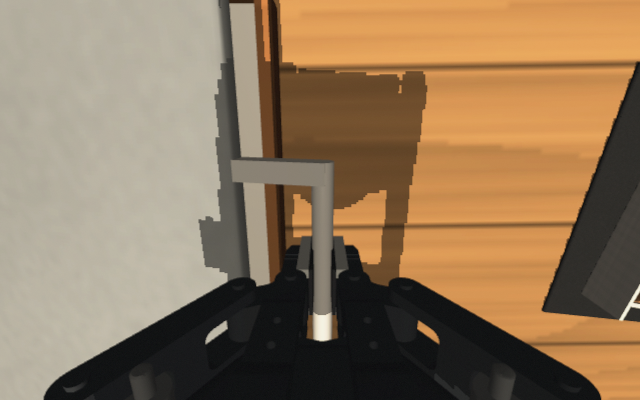

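```bash
python3 - <<'E'
import numpy as np
for a in list(range(20,111,7))+[111.2]:
    r=np.radians(a);print(a,round(-(.2876-.29606*np.cos(r)),3),round(-(.29606*np.sin(r)-.0701),3))
E
```

```text
20 -0.009 -0.031
27 -0.024 -0.064
34 -0.042 -0.095
41 -0.064 -0.124
48 -0.089 -0.15
55 -0.118 -0.172
62 -0.149 -0.191
69 -0.182 -0.206
76 -0.216 -0.217
83 -0.252 -0.224
90 -0.288 -0.226
97 -0.324 -0.224
104 -0.359 -0.217
111.2 -0.395 -0.206
```

```bash
python3 -m crank '[{"tx":0,"ty":-0.009,"tz":-0.031,"rx":0,"ry":0,"rz":0,"grip":0},{"tx":0,"ty":-0.024,"tz":-0.064,"rx":0,"ry":0,"rz":0,"grip":0},{"tx":0,"ty":-0.042,"tz":-0.095,"rx":0,"ry":0,"rz":0,"grip":0},{"tx":0,"ty":-0.064,"tz":-0.124,"rx":0,"ry":0,"rz":0,"grip":0},{"tx":0,"ty":-0.089,"tz":-0.150,"rx":0,"ry":0,"rz":0,"grip":0},{"tx":0,"ty":-0.118,"tz":-0.172,"rx":0,"ry":0,"rz":0,"grip":0},{"tx":0,"ty":-0.149,"tz":-0.191,"rx":0,"ry":0,"rz":0,"grip":0},{"tx":0,"ty":-0.149,"tz":-0.191,"rx":0,"ry":0,"rz":0,"grip":0}]'
python3 - <<'E'
from h import *
c=Cam("side","s4")
print(c.st["ft_force"],c.st["tcp_pos"])
E
```

```text
time: 5.8
tcp_pos: [0.5579, 0.1462, 0.29]
ee_rot: [[1.0, -0.013, 0.008], [-0.013, -1.0, -0.003], [0.008, 0.003, -1.0]]
ft_force: [-2.0, -7.4, 19.3]
grip_width: 0.0081
[-1.9811843  -7.40095482 19.3124842 ] [0.55786504 0.14618782 0.28997176]
```

View pics/s4.png

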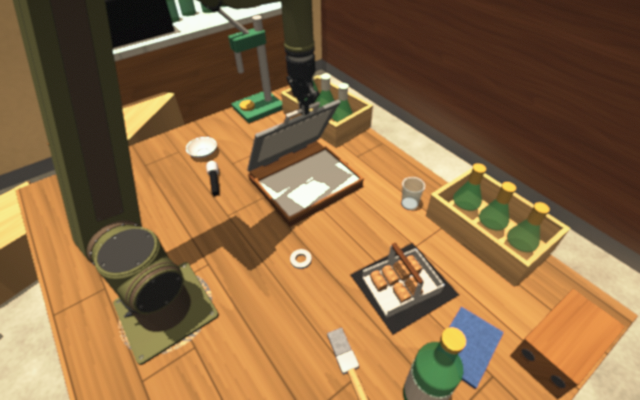

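```bash
python3 -m crank '[{"tx":0,"ty":0,"tz":-0.006,"rx":0,"ry":0,"rz":0,"grip":0},{"tx":0,"ty":-0.033,"tz":-0.021,"rx":0,"ry":0,"rz":0,"grip":0},{"tx":0,"ty":-0.067,"tz":-0.032,"rx":0,"ry":0,"rz":0,"grip":0},{"tx":0,"ty":-0.103,"tz":-0.038,"rx":0,"ry":0,"rz":0,"grip":0},{"tx":0,"ty":-0.139,"tz":-0.041,"rx":0,"ry":0,"rz":0,"grip":0},{"tx":0,"ty":-0.139,"tz":-0.041,"rx":0,"ry":0,"rz":0,"grip":0}]'

```

```text
time: 6.6
tcp_pos: [0.5597, 0.2892, 0.3264]
ee_rot: [[1.0, -0.011, 0.005], [-0.011, -1.0, 0.003], [0.005, -0.003, -1.0]]
ft_force: [4.6, 2.0, 4.0]
grip_width: 0.0079
```

```bash
python3 -m crank '[{"tx":0,"ty":-0.036,"tz":0.002,"rx":0,"ry":0,"rz":0,"grip":0},{"tx":0,"ty":-0.072,"tz":0.009,"rx":0,"ry":0,"rz":0,"grip":0},{"tx":0,"ty":-0.107,"tz":0.020,"rx":0,"ry":0,"rz":0,"grip":0},{"tx":0,"ty":-0.107,"tz":0.020,"rx":0,"ry":0,"rz":0,"grip":0},{"tx":0,"ty":-0.107,"tz":0.020,"rx":0,"ry":0,"rz":0,"grip":0}]'
python3 - <<'E'
from h import *
for n in ["scene","side"]:
    c=Cam(n,"l5"+n)
    m=c.mask("lid"); print([x[0] for x in m])
    m=(c.P[...,0]>.43)&(c.P[...,0]<.68)&(c.P[...,1]>.25)&(c.P[...,1]<.42)&(c.P[...,2]>.09)&(c.P[...,2]<.26)&c.ok
    P=c.P[m]
    for _ in range(8):
        A=np.c_[P[:,[0,2]],np.ones(len(P))]; k=np.linalg.lstsq(A,P[:,1],rcond=None)[0]; r=P[:,1]-A@k; P=P[abs(r)<.006]
    print(len(P),k,P.min(0),P.max(0),90+np.degrees(np.arctan(k[1])))
E
```

```text
time: 7.22
tcp_pos: [0.5613, 0.3947, 0.3063]
ee_rot: [[1.0, -0.013, 0.004], [-0.013, -1.0, 0.003], [0.004, -0.003, -1.0]]
ft_force: [4.5, 2.3, 3.2]
grip_width: 0.0076
[0.89]
1052 [-0.01560178  0.37424929  0.27699418] [0.4303711  0.30112331 0.09033007] [0.67999545 0.36723799 0.25992659] 110.51832635191269
[0.89]
3627 [-0.01568781  0.37049589  0.27604591] [0.43005188 0.29557639 0.09000253] [0.67995352 0.36822998 0.2599169 ] 110.32946087681539
```

View pics/l5side.png

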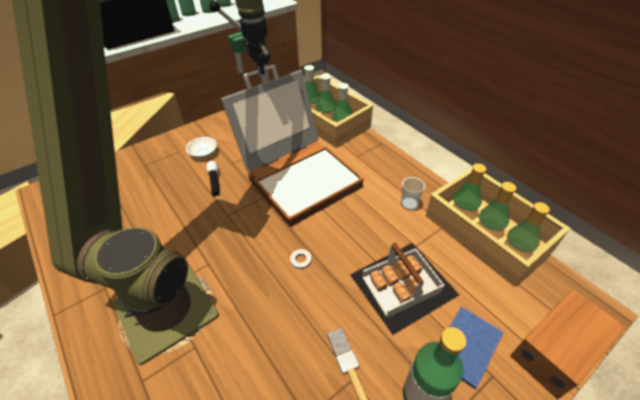

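```bash
python3 -m crank '[{"tx":0,"ty":0,"tz":0,"rx":0,"ry":0,"rz":0,"grip":0.4},{"tx":0,"ty":0,"tz":0,"rx":0,"ry":0,"rz":0,"grip":0.4},{"tx":0,"ty":0,"tz":0,"rx":0,"ry":0,"rz":0,"grip":0.4},{"tx":0,"ty":0,"tz":-0.03,"rx":0,"ry":0,"rz":0,"grip":0.4},{"tx":0,"ty":0,"tz":-0.09,"rx":0,"ry":0,"rz":0,"grip":0.4},{"tx":0,"ty":0.06,"tz":-0.1,"rx":0,"ry":0,"rz":0,"grip":0.4},{"tx":0,"ty":0.12,"tz":-0.1,"rx":0,"ry":0,"rz":-0.18,"grip":0.7},{"tx":0,"ty":0.18,"tz":-0.1,"rx":0,"ry":0,"rz":-0.36,"grip":0.7},{"tx":0,"ty":0.24,"tz":-0.1,"rx":0,"ry":0,"rz":-0.54,"grip":0.7},{"tx":0,"ty":0.30,"tz":-0.1,"rx":0,"ry":0,"rz":-0.72,"grip":0.7},{"tx":0,"ty":0.36,"tz":-0.1,"rx":0,"ry":0,"rz":-0.9,"grip":0.7},{"tx":0,"ty":0.42,"tz":-0.1,"rx":0,"ry":0,"rz":-1.08,"grip":0.7}]' 60
python3 - <<'E'
from h import *
c=Cam("scene","x6");print(c.st["joint_positions"],c.st["ee_rot"])
w=[x for x in [c]]
for n in ["scene","side"]:
    c=Cam(n)
    m=(c.P[...,0]>.43)&(c.P[...,0]<.68)&(c.P[...,1]>.25)&(c.P[...,1]<.42)&(c.P[...,2]>.09)&(c.P[...,2]<.26)&c.ok
    P=c.P[m]
    for _ in range(8):
        A=np.c_[P[:,[0,2]],np.ones(len(P))]; k=np.linalg.lstsq(A,P[:,1],rcond=None)[0]; r=P[:,1]-A@k; P=P[abs(r)<.006]
    print(len(P),k,90+np.degrees(np.arctan(k[1])))
    # white floor
    h=c.f["img"].astype(int); w=(h.min(2)>190)&(abs(c.P[...,2]-.03)<.02)&(c.P[...,0]>.35)&(c.P[...,0]<.75)&(c.P[...,1]>0)&(c.P[...,1]<.3)&c.ok
    Q=c.P[w]; print(len(Q),rect(Q[:,:2]),np.median(Q[:,2]))
E
```

```text
time: 8.93
tcp_pos: [0.5534, -0.0205, 0.4053]
ee_rot: [[0.5, 0.866, -0.0], [0.866, -0.5, 0.0], [0.0, -0.0, -1.0]]
ft_force: [0.7, 0.1, 0.8]
grip_width: 0.0599
[-1.13484713e-01  1.93807460e-01  1.23732677e+00  1.92409387e-04
  1.71082615e+00  4.10664167e-01] [[ 5.00453114e-01  8.65763572e-01 -3.43787301e-04]
 [ 8.65763640e-01 -5.00453062e-01  2.30942498e-04]
 [ 2.78921946e-05 -4.13214437e-04 -9.99999914e-01]]
1052 [-0.01529675  0.37178325  0.27682272] 110.39429082178476
2498 ((0.5512720346450806, 0.1366606056690216), (0.19867531955242157, 0.2730447053909302), 89.06519317626953) 0.02896002584798396
3631 [-0.01562184  0.3678898   0.27625607] 110.19805397428016
3226 ((0.5535154342651367, 0.13637122511863708), (0.20316800475120544, 0.2826369106769562), 88.73596954345703) 0.033038675492344405
```

View pics/x6.png

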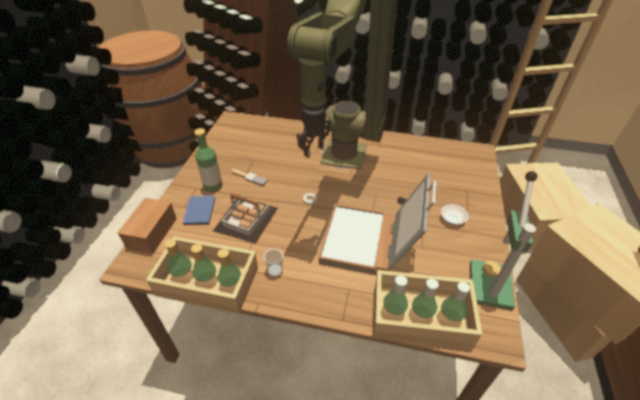

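Lid measures 110.3°. Now to the scoop.

```bash
python3 -m crank '[{"tx":-0.05,"ty":0.025,"tz":0,"rx":0,"ry":0,"rz":-0.18,"grip":0.7},{"tx":-0.1,"ty":0.05,"tz":0,"rx":0,"ry":0,"rz":-0.36,"grip":0.7},{"tx":-0.15,"ty":0.075,"tz":0,"rx":0,"ry":0,"rz":-0.5,"grip":0.7},{"tx":-0.2,"ty":0.1,"tz":0,"rx":0,"ry":0,"rz":-0.5,"grip":0.7},{"tx":-0.25,"ty":0.123,"tz":0,"rx":0,"ry":0,"rz":-0.5,"grip":0.7},{"tx":-0.25,"ty":0.123,"tz":0,"rx":0,"ry":0,"rz":-0.5,"grip":0.7}]' 100
python3 - <<'E'
from h import *
c=Cam("wrist","w7");print(c.st["joint_positions"],c.st["tcp_pos"],c.st["ee_rot"][0])
print(c.find("scoop_handle"),c.find("scoop"),c.find("cork1"))
for sc,m in c.mask("scoop")[:1]:
    P=c.cloud(m);print(sc,len(P)); H=P[P[:,2]>.095]; print("handle",len(H),rect(H[:,:2]),np.median(H[:,2]),H[:,2].max())
    m2=c.mask("mat"); 
    if m2: Q=c.cloud(m2[0][1]); print("mat",rect(Q[:,:2]))
E
```

```text
time: 9.82
tcp_pos: [0.5338, -0.299, 0.4041]
ee_rot: [[0.035, 0.999, -0.001], [0.999, -0.035, 0.0], [0.0, -0.001, -1.0]]
ft_force: [0.6, 1.2, -0.2]
grip_width: 0.0596
[-5.79428083e-01  2.85121009e-01  1.11599506e+00 -4.46297847e-04
  1.74184626e+00 -5.44750996e-01] [ 0.53377868 -0.29904223  0.40411796] [ 0.03474599  0.99939521 -0.00138693]
[(0.57, [0.5349, -0.3281, 0.0077])] [(0.83, [0.5366, -0.3307, 0.009]), (0.47, [0.7821, -0.1203, 0.0618])] [(0.97, [0.4811, -0.2762, 0.0388]), (0.74, [0.5051, -0.3433, 0.0378]), (0.71, [0.5466, -0.3489, 0.0369]), (0.69, [0.5559, -0.2936, 0.0386]), (0.69, [0.5177, -0.2863, 0.0364]), (0.63, [0.5912, -0.3035, 0.0359])]
0.94 4514
handle 782 ((0.5312228798866272, -0.3204192519187927), (0.1283804327249527, 0.015851330012083054), 77.54540252685547) 0.11637481327359331 0.12020596305046827
```

View pics/w7.png

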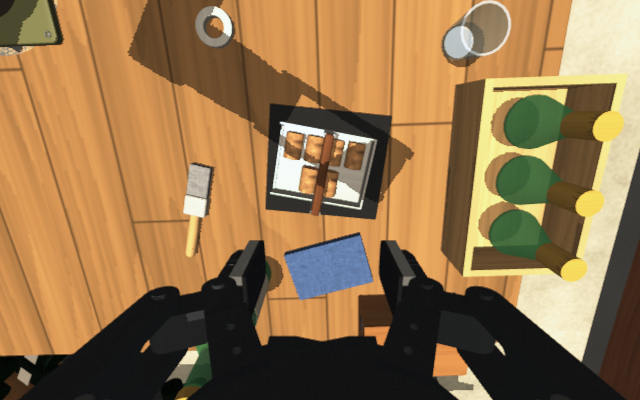

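```bash
python3 -m crank '[{"tx":-0.0215,"ty":-0.002,"tz":0.05,"rx":0,"ry":0,"rz":0.18,"grip":0.6},{"tx":-0.0215,"ty":-0.002,"tz":0.1,"rx":0,"ry":0,"rz":0.183,"grip":0.6},{"tx":-0.0215,"ty":-0.002,"tz":0.15,"rx":0,"ry":0,"rz":0.183,"grip":0.6},{"tx":-0.0215,"ty":-0.002,"tz":0.19,"rx":0,"ry":0,"rz":0.183,"grip":0.6},{"tx":-0.0215,"ty":-0.002,"tz":0.20,"rx":0,"ry":0,"rz":0.183,"grip":0.6}]' 100
python3 - <<'E'
from h import *
c=Cam("wrist","w8");print(c.st["joint_positions"],c.st["tcp_pos"],c.st["ee_rot"][0])
P=c.P[c.ok];H=P[(P[:,2]>.1)&(P[:,2]<.13)&(abs(P[:,0]-.53)<.06)&(abs(P[:,1]+.32)<.1)]; print("handle",len(H),rect(H[:,:2]),np.median(H[:,2]))
E
```

```text
time: 10.75
tcp_pos: [0.5299, -0.3157, 0.2027]
ee_rot: [[0.21, 0.978, -0.005], [0.978, -0.21, 0.003], [0.002, -0.005, -1.0]]
ft_force: [1.0, -0.0, 0.6]
grip_width: 0.0512
[-6.05894736e-01  3.89040127e-01  1.45214727e+00  2.05870540e-04
  1.30615914e+00 -3.94536334e-01] [ 0.52991045 -0.31570719  0.2026858 ] [ 0.209847    0.97772334 -0.00461646]
handle 2496 ((0.5318454504013062, -0.3198040723800659), (0.12703180313110352, 0.01572732999920845), 77.76905822753906) 0.11640186725130944
```

View pics/w8.png

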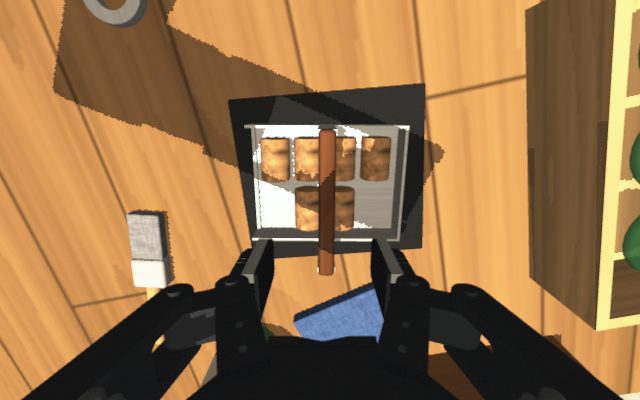

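```bash
python3 - <<'E'
from h import *
s=arm.read_state(); print(s["tcp_pos"],s["dq"],s["ee_rot"])
E
```

```text
[ 0.53043317 -0.31630996  0.20314084] [-0.00762853 -0.0250481  -0.05359575  0.00041485  0.03636308 -0.0007083 ] [[ 0.21002254  0.97769048 -0.0034429 ]
 [ 0.97769497 -0.21001458  0.00253351]
 [ 0.00175392 -0.0038982  -0.99999086]]
```

```bash
python3 -m crank '[{"tx":-0.001,"ty":0.001,"tz":0.05,"rx":0,"ry":0,"rz":0,"grip":0.6},{"tx":-0.001,"ty":0.001,"tz":0.09,"rx":0,"ry":0,"rz":0,"grip":0.6},{"tx":-0.001,"ty":0.001,"tz":0.113,"rx":0,"ry":0,"rz":0,"grip":0.6},{"tx":-0.001,"ty":0.001,"tz":0.113,"rx":0,"ry":0,"rz":0,"grip":0.6},{"tx":-0.001,"ty":0.001,"tz":0.113,"rx":0,"ry":0,"rz":0,"grip":0.2},{"tx":-0.001,"ty":0.001,"tz":0.113,"rx":0,"ry":0,"rz":0,"grip":0},{"tx":-0.001,"ty":0.001,"tz":0.113,"rx":0,"ry":0,"rz":0,"grip":0},{"tx":-0.001,"ty":0.001,"tz":0.113,"rx":0,"ry":0,"rz":0,"grip":0}]' 100
python3 - <<'E'
from h import *
c=Cam("wrist","w9")
E
```

```text
time: 11.8
tcp_pos: [0.533, -0.32, 0.0946]
ee_rot: [[0.211, 0.977, 0.003], [0.977, -0.211, -0.002], [-0.001, 0.003, -1.0]]
ft_force: [0.4, 0.9, 7.1]
grip_width: 0.0117
```

View pics/w9.png

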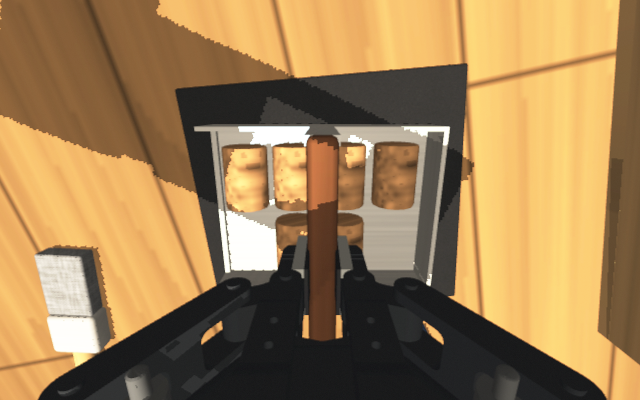

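```bash
python3 -m crank '[{"tx":0,"ty":0,"tz":-0.01,"rx":0,"ry":0,"rz":0,"grip":0},{"tx":0,"ty":0,"tz":-0.03,"rx":0,"ry":0,"rz":0,"grip":0},{"tx":0,"ty":0,"tz":-0.07,"rx":0,"ry":0,"rz":0,"grip":0},{"tx":0,"ty":0,"tz":-0.11,"rx":0,"ry":0,"rz":0,"grip":0},{"tx":0.01,"ty":0,"tz":-0.14,"rx":0,"ry":0,"rz":0,"grip":0},{"tx":0.03,"ty":0,"tz":-0.16,"rx":0,"ry":0,"rz":0,"grip":0},{"tx":0.06,"ty":0,"tz":-0.16,"rx":0,"ry":0,"rz":0,"grip":0},{"tx":0.1,"ty":-0.002,"tz":-0.16,"rx":0,"ry":0,"rz":-0.03,"grip":0},{"tx":0.14,"ty":-0.004,"tz":-0.16,"rx":0,"ry":0,"rz":-0.06,"grip":0},{"tx":0.18,"ty":-0.006,"tz":-0.16,"rx":0,"ry":0,"rz":-0.09,"grip":0},{"tx":0.22,"ty":-0.008,"tz":-0.16,"rx":0,"ry":0,"rz":-0.12,"grip":0},{"tx":0.26,"ty":-0.009,"tz":-0.16,"rx":0,"ry":0,"rz":-0.15,"grip":0}]' 100
```

```text
time: 13.35
tcp_pos: [0.5774, -0.0619, 0.2521]
ee_rot: [[0.062, 0.998, -0.001], [0.998, -0.062, 0.0], [0.0, -0.001, -1.0]]
ft_force: [0.5, 0.2, -3.4]
grip_width: 0.012
```

```bash
python3 -m crank '[{"tx":0.04,"ty":0.005,"tz":0,"rx":0,"ry":0,"rz":-0.025,"grip":0},{"tx":0.08,"ty":0.012,"tz":0,"rx":0,"ry":0,"rz":-0.047,"grip":0},{"tx":0.12,"ty":0.019,"tz":0,"rx":0,"ry":0,"rz":-0.047,"grip":0},{"tx":0.16,"ty":0.025,"tz":0,"rx":0,"ry":0,"rz":-0.047,"grip":0},{"tx":0.19,"ty":0.03,"tz":0.01,"rx":0,"ry":0,"rz":-0.047,"grip":0},{"tx":0.203,"ty":0.03,"tz":0.03,"rx":0,"ry":0,"rz":-0.047,"grip":0},{"tx":0.203,"ty":0.03,"tz":0.05,"rx":0,"ry":0,"rz":-0.047,"grip":0},{"tx":0.203,"ty":0.03,"tz":0.07,"rx":0,"ry":0,"rz":-0.047,"grip":0},{"tx":0.203,"ty":0.03,"tz":0.08,"rx":0,"ry":0,"rz":-0.047,"grip":0},{"tx":0.203,"ty":0.03,"tz":0.08,"rx":0,"ry":0,"rz":-0.047,"grip":0}]' 100
python3 - <<'E'
from h import *
c=Cam("side","s10");print(arm.read_state()["joint_positions"],arm.read_state()["tcp_pos"])
m=c.mask("scoop"); 
if m:
    P=c.cloud(m[0][1]); print(m[0][0],rect(P[:,:2]),P[:,2].min())
E
```

```text
time: 14.6
tcp_pos: [0.62, 0.1372, 0.1714]
ee_rot: [[0.016, 1.0, -0.002], [1.0, -0.016, -0.0], [-0.0, -0.002, -1.0]]
ft_force: [-1.1, -0.3, -4.8]
grip_width: 0.0115
[1.51267683e-01 4.36436909e-01 1.45382155e+00 2.62333304e-05
 1.25171526e+00 1.67356079e-01] [0.62076499 0.13732132 0.17238875]
0.67 ((0.669995903968811, 0.17878016829490662), (0.22239921987056732, 0.2711486220359802), 89.55685424804688) -3.114257401537479e-05
```

View pics/s10.png

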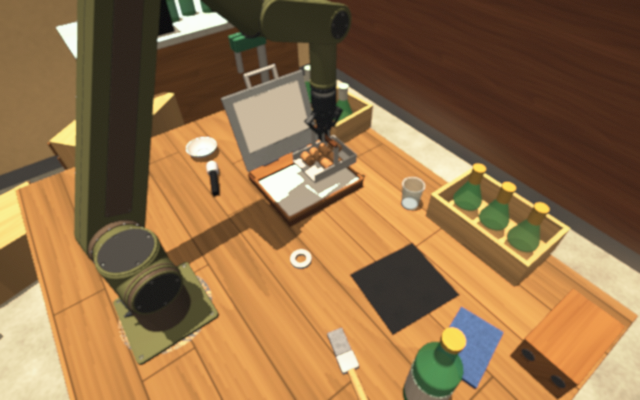

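```bash
python3 -m crank '[{"tx":0,"ty":0,"tz":0,"rx":-0.06,"ry":0,"rz":0,"grip":0},{"tx":0,"ty":0,"tz":0,"rx":-0.12,"ry":0,"rz":0,"grip":0},{"tx":0,"ty":0,"tz":0,"rx":-0.18,"ry":0,"rz":0,"grip":0},{"tx":0,"ty":0,"tz":0,"rx":-0.25,"ry":0,"rz":0,"grip":0},{"tx":0,"ty":0,"tz":0,"rx":-0.32,"ry":0,"rz":0,"grip":0},{"tx":0,"ty":0,"tz":0,"rx":-0.4,"ry":0,"rz":0,"grip":0},{"tx":0,"ty":0,"tz":0,"rx":-0.48,"ry":0,"rz":0,"grip":0},{"tx":0,"ty":0,"tz":0,"rx":-0.54,"ry":0,"rz":0,"grip":0},{"tx":0,"ty":0,"tz":0,"rx":-0.6,"ry":0,"rz":0,"grip":0},{"tx":0,"ty":0,"tz":0,"rx":-0.6,"ry":0,"rz":0,"grip":0}]' 100
python3 - <<'E'
from h import *
c=Cam("side");print(arm.read_state()["joint_positions"])
cv2.imwrite("pics/s11.png",cv2.resize(c.f["img"][80:240,200:440,::-1],(780,520)))
E
```

```text
time: 15.95
tcp_pos: [0.6193, 0.137, 0.1723]
ee_rot: [[0.016, 0.826, 0.563], [1.0, -0.012, -0.01], [-0.001, 0.563, -0.826]]
ft_force: [0.7, -0.7, -2.6]
grip_width: 0.0123
[ 0.23253352  0.25859797  1.95747706 -0.39796934  0.36731864  0.58021386]
```

View pics/s11.png

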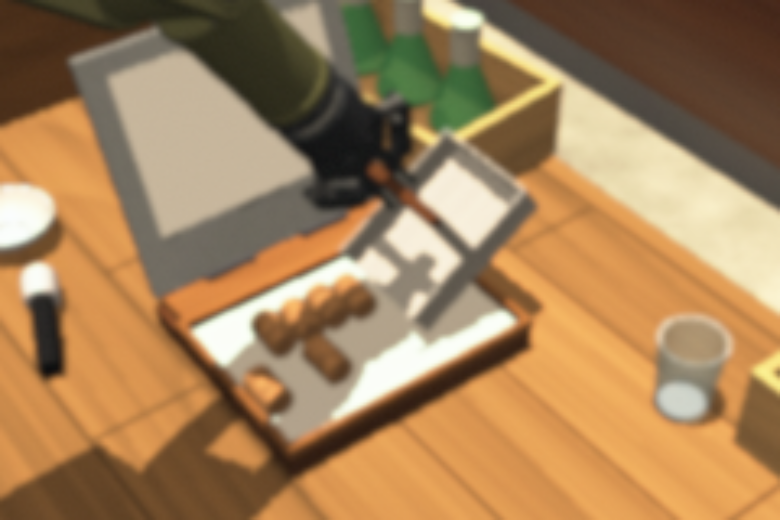

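```bash
python3 -m crank '[{"tx":0,"ty":0.017,"tz":-0.025,"rx":0,"ry":0,"rz":0,"grip":0},{"tx":0,"ty":0.034,"tz":-0.05,"rx":0,"ry":0,"rz":0,"grip":0},{"tx":0,"ty":0.056,"tz":-0.083,"rx":0,"ry":0,"rz":0,"grip":0},{"tx":0,"ty":0.056,"tz":-0.083,"rx":0.1,"ry":0,"rz":0,"grip":0},{"tx":0,"ty":0.056,"tz":-0.083,"rx":0.2,"ry":0,"rz":0,"grip":0},{"tx":0,"ty":0.056,"tz":-0.083,"rx":0.3,"ry":0,"rz":0,"grip":0},{"tx":0,"ty":0.056,"tz":-0.083,"rx":0.4,"ry":0,"rz":0,"grip":0},{"tx":0,"ty":0.056,"tz":-0.083,"rx":0.5,"ry":0,"rz":0,"grip":0},{"tx":0,"ty":0.056,"tz":-0.083,"rx":0.6,"ry":0,"rz":0,"grip":0},{"tx":0,"ty":0.056,"tz":-0.083,"rx":0.6,"ry":0,"rz":0,"grip":0}]' 100
```

```text
time: 17.25
tcp_pos: [0.6232, 0.1377, 0.2728]
ee_rot: [[0.016, 1.0, 0.003], [1.0, -0.016, 0.002], [0.002, 0.003, -1.0]]
ft_force: [-0.6, -0.1, -3.0]
grip_width: 0.0116
```

```bash
python3 -m crank '[{"tx":-0.03,"ty":-0.005,"tz":0,"rx":0,"ry":0,"rz":0.02,"grip":0},{"tx":-0.08,"ty":-0.012,"tz":0,"rx":0,"ry":0,"rz":0.04,"grip":0},{"tx":-0.14,"ty":-0.022,"tz":0,"rx":0,"ry":0,"rz":0.06,"grip":0},{"tx":-0.2,"ty":-0.035,"tz":0,"rx":0,"ry":0,"rz":0.09,"grip":0},{"tx":-0.26,"ty":-0.047,"tz":0,"rx":0,"ry":0,"rz":0.12,"grip":0},{"tx":-0.32,"ty":-0.059,"tz":0,"rx":0,"ry":0,"rz":0.15,"grip":0},{"tx":-0.38,"ty":-0.07,"tz":0,"rx":0,"ry":0,"rz":0.18,"grip":0},{"tx":-0.43,"ty":-0.078,"tz":0,"rx":0,"ry":0,"rz":0.197,"grip":0},{"tx":-0.459,"ty":-0.082,"tz":0.02,"rx":0,"ry":0,"rz":0.197,"grip":0},{"tx":-0.459,"ty":-0.082,"tz":0.06,"rx":0,"ry":0,"rz":0.197,"grip":0},{"tx":-0.459,"ty":-0.082,"tz":0.11,"rx":0,"ry":0,"rz":0.197,"grip":0},{"tx":-0.459,"ty":-0.082,"tz":0.11,"rx":0,"ry":0,"rz":0.197,"grip":0}]' 100
python3 - <<'E'
from h import *
c=Cam("side","s12");s=arm.read_state();print(s["tcp_pos"],s["ee_rot"][0])
E
```

```text
time: 18.75
tcp_pos: [0.5276, -0.3178, 0.1591]
ee_rot: [[0.211, 0.977, -0.007], [0.977, -0.211, 0.005], [0.004, -0.008, -1.0]]
ft_force: [-1.5, 0.9, -2.9]
grip_width: 0.0117
[ 0.52971619 -0.31912846  0.16185922] [ 0.21083046  0.97752052 -0.00203741]
```

View pics/s12.png

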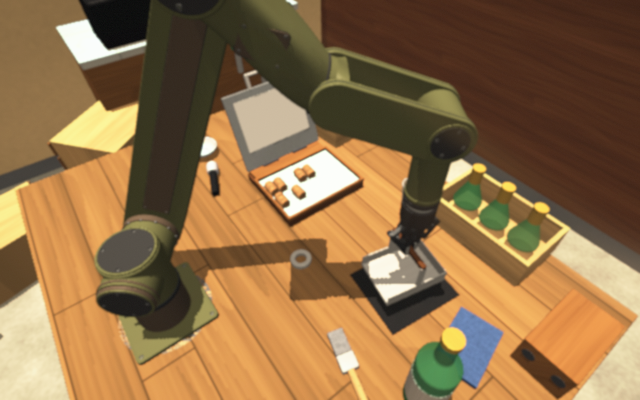

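```bash
python3 -m crank '[{"tx":0,"ty":0.002,"tz":0.03,"rx":0,"ry":0,"rz":0,"grip":0},{"tx":0,"ty":0.002,"tz":0.055,"rx":0,"ry":0,"rz":0,"grip":0},{"tx":0,"ty":0.002,"tz":0.064,"rx":0,"ry":0,"rz":0,"grip":0},{"tx":0,"ty":0.002,"tz":0.068,"rx":0,"ry":0,"rz":0,"grip":0},{"tx":0,"ty":0.002,"tz":0.069,"rx":0,"ry":0,"rz":0,"grip":0},{"tx":0,"ty":0.002,"tz":0.069,"rx":0,"ry":0,"rz":0,"grip":0}]' 100
```

```text
time: 19.55
tcp_pos: [0.5336, -0.3211, 0.0946]
ee_rot: [[0.211, 0.977, 0.002], [0.977, -0.211, -0.001], [-0.001, 0.002, -1.0]]
ft_force: [-0.3, -0.6, -1.0]
grip_width: 0.0119
```

```bash
python3 -m crank '[{"tx":0,"ty":0,"tz":0.002,"rx":0,"ry":0,"rz":0,"grip":0},{"tx":0,"ty":0,"tz":0.002,"rx":0,"ry":0,"rz":0,"grip":0},{"tx":0,"ty":0,"tz":0.002,"rx":0,"ry":0,"rz":0,"grip":0.6},{"tx":0,"ty":0,"tz":0.002,"rx":0,"ry":0,"rz":0,"grip":0.6},{"tx":0,"ty":0,"tz":0.002,"rx":0,"ry":0,"rz":0,"grip":0.6},{"tx":0,"ty":0,"tz":-0.04,"rx":0,"ry":0,"rz":0,"grip":0.6},{"tx":0,"ty":0,"tz":-0.1,"rx":0,"ry":0,"rz":0,"grip":0.6},{"tx":0,"ty":0,"tz":-0.15,"rx":0,"ry":0,"rz":0,"grip":0.6},{"tx":0.03,"ty":0,"tz":-0.2,"rx":0,"ry":0,"rz":0,"grip":0.6},{"tx":0.08,"ty":0,"tz":-0.25,"rx":0,"ry":0,"rz":0,"grip":0.6}]' 100
python3 - <<'E'
from h import *
c=Cam("wrist","w13");s=arm.read_state();print(s["tcp_pos"],s["ee_rot"][0])
c=Cam("side","s13")
E
```

```text
time: 20.8
tcp_pos: [0.5487, -0.2485, 0.3394]
ee_rot: [[0.214, 0.977, 0.001], [0.977, -0.214, -0.001], [-0.001, 0.001, -1.0]]
ft_force: [0.2, 1.4, -1.0]
grip_width: 0.0512
[ 0.55199411 -0.24328627  0.3464202 ] [0.20915044 0.97781257 0.01177603]
```

View pics/w13.png

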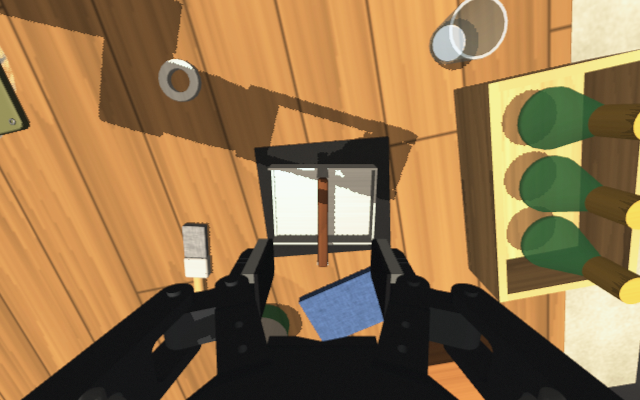

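View pics/s13.png

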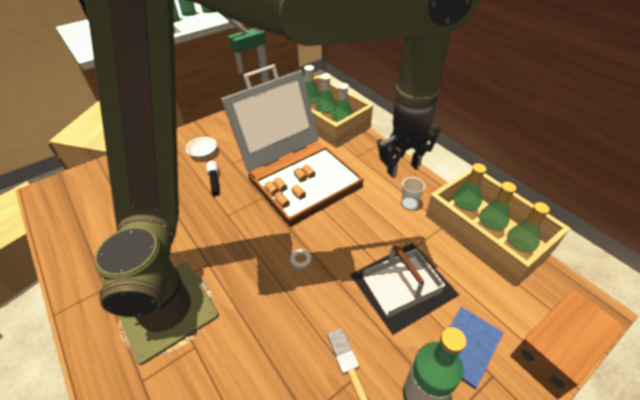

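```bash
python3 -m crank '[{"tx":0.05,"ty":-0.01,"tz":-0.02,"rx":0,"ry":0,"rz":-0.05,"grip":0.8},{"tx":0.1,"ty":-0.02,"tz":-0.04,"rx":0,"ry":0,"rz":-0.1,"grip":0.8},{"tx":0.15,"ty":-0.03,"tz":-0.05,"rx":0,"ry":0,"rz":-0.15,"grip":0.8},{"tx":0.2,"ty":-0.043,"tz":-0.05,"rx":0,"ry":0,"rz":-0.197,"grip":0.8},{"tx":0.25,"ty":-0.053,"tz":-0.05,"rx":0,"ry":0,"rz":-0.197,"grip":0.8},{"tx":0.293,"ty":-0.063,"tz":-0.05,"rx":0,"ry":0,"rz":-0.197,"grip":0.8},{"tx":0.293,"ty":-0.063,"tz":-0.05,"rx":0,"ry":0,"rz":-0.197,"grip":0.8}]' 40
cat > corks.py <<'E'
from h import *
C0=np.array([.5525,.1365]); YAW=-.0157
def corks(c):
    # cork pixels by colour+height
    img=c.f["img"].astype(np.uint8); hsv=cv2.cvtColor(img,cv2.COLOR_RGB2HSV)
    P=c.P; R=np.array([[np.cos(YAW),np.sin(YAW)],[-np.sin(YAW),np.cos(YAW)]])
    L=(P[...,:2]-C0)@R.T
    m=(hsv[...,1]>70)&c.ok&(abs(L[...,0])<.138)&(abs(L[...,1])<.098)&(P[...,2]>.04)&(P[...,2]<.11)
    return m,L
def netcorks(c):
    out=[]
    for sc,m in c.mask("cork1"):
        Q=c.cloud(m); Q=Q[(Q[:,2]>.036)&(Q[:,2]<.12)]
        if len(Q)<20: continue
        top=np.percentile(Q[:,2],90)
        (cx,cy),(w,h),a=rect(Q[:,:2])
        ax=a if w>h else a+90
        ax=(ax+90)%180-90
        d=np.array([cx,cy])-C0; l=np.array([np.cos(YAW)*d[0]+np.sin(YAW)*d[1],-np.sin(YAW)*d[0]+np.cos(YAW)*d[1]])
        print(round(sc,2),"xy",round(cx,4),round(cy,4),"loc",l.round(3),"size",round(w,3),round(h,3),"axis",round(ax),"top",round(top,3),"pix",c.pix([cx,cy,.046]).round().tolist())
        out.append((cx,cy,ax))
    return out
E
python3 - <<'E'
from corks import *
c=Cam("wrist","w14");s=c.st;print(s["tcp_pos"],s["ee_rot"][0]); netcorks(c)
E
```

```text
time: 21.78
tcp_pos: [0.5484, 0.0541, 0.3865]
ee_rot: [[0.011, 1.0, -0.002], [1.0, -0.011, 0.001], [0.001, -0.002, -1.0]]
ft_force: [-0.2, -0.5, 0.7]
grip_width: 0.0684
[0.54839924 0.05409011 0.38653964] [ 0.01149116  0.99993255 -0.00168706]
0.91 xy 0.4305 0.1729 loc [-0.123  0.035] size 0.046 0.031 axis 88 top 0.063 pix [245.0, 81.0]
0.9 xy 0.4905 0.1058 loc [-0.061 -0.032] size 0.032 0.046 axis -87 top 0.063 pix [286.0, 125.0]
0.85 xy 0.5704 0.1753 loc [0.017 0.039] size 0.046 0.031 axis 83 top 0.063 pix [336.0, 78.0]
0.79 xy 0.4623 0.1706 loc [-0.091  0.033] size 0.046 0.031 axis 89 top 0.063 pix [266.0, 82.0]
0.64 xy 0.4282 0.106 loc [-0.124 -0.032] size 0.048 0.034 axis 89 top 0.063 pix [247.0, 125.0]
0.58 xy 0.5379 0.169 loc [-0.015  0.032] size 0.044 0.031 axis 84 top 0.063 pix [315.0, 83.0]
```

View pics/w14.png

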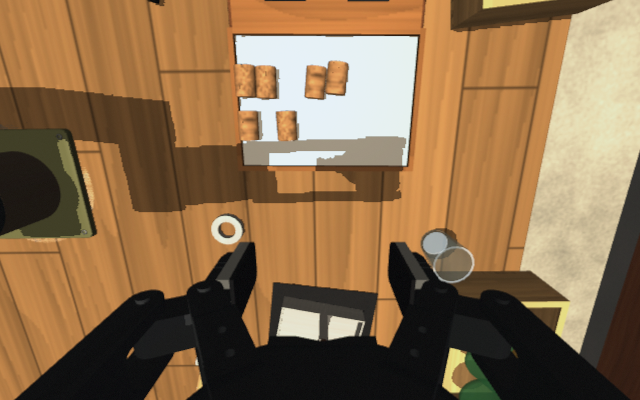

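```bash
python3 - <<'E'
from h import *
s=arm.read_state(); print(s["tcp_pos"],np.abs(s["dq"]).max())
E
python3 -m crank '[{"tx":0.02,"ty":0.005,"tz":0.05,"rx":0,"ry":0,"rz":0.18,"grip":0.8},{"tx":0.04,"ty":0.01,"tz":0.08,"rx":0,"ry":0,"rz":0.36,"grip":0.8},{"tx":0.06,"ty":0.015,"tz":0.12,"rx":0,"ry":0,"rz":0.54,"grip":0.8},{"tx":0.08,"ty":0.02,"tz":0.15,"rx":0,"ry":0,"rz":0.72,"grip":0.8},{"tx":0.1,"ty":0.02,"tz":0.19,"rx":0,"ry":0,"rz":0.9,"grip":0.8},{"tx":0.117,"ty":0.02,"tz":0.23,"rx":0,"ry":0,"rz":1.08,"grip":0.8},{"tx":0.117,"ty":0.02,"tz":0.26,"rx":0,"ry":0,"rz":1.26,"grip":0.8},{"tx":0.117,"ty":0.02,"tz":0.26,"rx":0,"ry":0,"rz":1.44,"grip":0.8},{"tx":0.117,"ty":0.02,"tz":0.26,"rx":0,"ry":0,"rz":1.62,"grip":0.8},{"tx":0.117,"ty":0.02,"tz":0.26,"rx":0,"ry":0,"rz":1.67,"grip":0.8},{"tx":0.117,"ty":0.02,"tz":0.26,"rx":0,"ry":0,"rz":1.67,"grip":0.8}]' 30
python3 - <<'E'
from corks import *
c=Cam("wrist","w15");s=c.st;print(s["tcp_pos"],s["ee_rot"].round(3).tolist(),s["joint_positions"].round(2)); netcorks(c)
E
```

```text
[0.54871175 0.05138398 0.38673782] 0.02762885290005901
time: 23.25
tcp_pos: [0.5711, 0.1665, 0.1272]
ee_rot: [[0.993, -0.116, -0.001], [-0.116, -0.993, -0.001], [-0.0, 0.001, -1.0]]
ft_force: [0.7, 0.0, 0.2]
grip_width: 0.0682
[0.57108794 0.16651554 0.12716014] [[0.993, -0.116, -0.001], [-0.116, -0.993, -0.001], [-0.0, 0.001, -1.0]] [ 0.21  0.43  1.6  -0.    1.11  1.9 ]
0.9 xy 0.5643 0.1831 loc [0.011 0.047] size 0.045 0.03 axis 84 top 0.063 pix [303.0, 215.0]
```

View pics/w15.png

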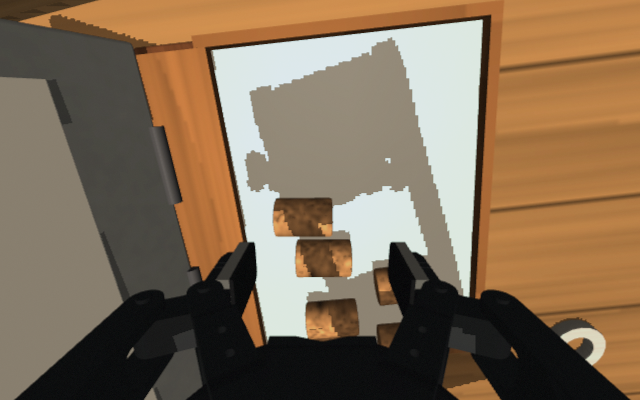

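```bash
python3 - <<'E'
from corks import *
for n in ["wrist","side","scene","wrist"]:
    c=Cam(n);s=c.st;print(n,s["tcp_pos"],np.abs(s["dq"]).max()); netcorks(c)
E
```

```text
wrist [0.57099174 0.16704218 0.12736255] 0.008228585891730767
0.96 xy 0.5264 0.1716 loc [-0.027  0.035] size 0.046 0.029 axis 83 top 0.062 pix [323.0, 255.0]
0.93 xy 0.5646 0.1832 loc [0.011 0.047] size 0.046 0.029 axis 84 top 0.062 pix [304.0, 214.0]
0.57 xy 0.4925 0.1224 loc [-0.06  -0.015] size 0.03 0.014 axis 2 top 0.062 pix [383.0, 283.0]
0.55 xy 0.4394 0.1256 loc [-0.113 -0.013] size 0.016 0.03 axis -45 top 0.058 pix [383.0, 333.0]
0.45 xy 0.4469 0.1767 loc [-0.106  0.039] size 0.007 0.008 axis -41 top 0.054 pix [327.0, 332.0]
side [0.57087069 0.1675369  0.12750489] 0.007390290452445845
0.69 xy 0.4625 0.168 loc [-0.09  0.03] size 0.048 0.03 axis 86 top 0.064 pix [280.0, 185.0]
0.59 xy 0.4897 0.1031 loc [-0.062 -0.034] size 0.028 0.05 axis -87 top 0.064 pix [298.0, 192.0]
0.58 xy 0.43 0.1597 loc [-0.123  0.021] size 0.037 0.072 axis -83 top 0.064 pix [273.0, 190.0]
0.42 xy 0.562 0.1789 loc [0.009 0.043] size 0.047 0.031 axis 83 top 0.065 pix [303.0, 170.0]
scene [0.57080717 0.16793092 0.12761241] 0.004649212039482943
0.67 xy 0.5701 0.1814 loc [0.017 0.045] size 0.036 0.048 axis 
[... 251 characters left out ...]
97 0.12764767] 0.0025951518353764403
0.94 xy 0.5263 0.1712 loc [-0.027  0.034] size 0.046 0.029 axis 84 top 0.062 pix [325.0, 254.0]
0.89 xy 0.5643 0.1833 loc [0.011 0.047] size 0.046 0.029 axis 84 top 0.063 pix [305.0, 214.0]
0.88 xy 0.4656 0.1709 loc [-0.087  0.033] size 0.046 0.028 axis 90 top 0.062 pix [333.0, 314.0]
0.7 xy 0.4921 0.1232 loc [-0.06  -0.014] size 0.031 0.012 axis 2 top 0.062 pix [383.0, 283.0]
0.62 xy 0.4385 0.126 loc [-0.114 -0.012] size 0.016 0.031 axis -42 top 0.058 pix [384.0, 333.0]
0.55 xy 0.4453 0.1799 loc [-0.108  0.042] size 0.002 0.014 axis -90 top 0.054 pix [325.0, 333.0]
0.51 xy 0.562 0.3001 loc [0.007 0.164] size 0.03 0.287 axis 0 top 0.114 pix [166.0, 232.0]
```

```bash
python3 -m crank '[{"tx":-0.008,"ty":-0.014,"tz":0.0,"rx":0,"ry":0,"rz":0,"grip":0.76},{"tx":-0.008,"ty":-0.014,"tz":0.03,"rx":0,"ry":0,"rz":0,"grip":0.76},{"tx":-0.008,"ty":-0.014,"tz":0.06,"rx":0,"ry":0,"rz":0,"grip":0.76},{"tx":-0.008,"ty":-0.014,"tz":0.085,"rx":0,"ry":0,"rz":0,"grip":0.76},{"tx":-0.008,"ty":-0.014,"tz":0.092,"rx":0,"ry":0,"rz":0,"grip":0.76},{"tx":-0.008,"ty":-0.014,"tz":0.092,"rx":0,"ry":0,"rz":0,"grip":0.5},{"tx":-0.008,"ty":-0.014,"tz":0.092,"rx":0,"ry":0,"rz":0,"grip":0.3},{"tx":-0.008,"ty":-0.014,"tz":0.092,"rx":0,"ry":0,"rz":0,"grip":0.3},{"tx":-0.008,"ty":-0.014,"tz":0.092,"rx":0,"ry":0,"rz":0,"grip":0.3}]' 30
python3 - <<'E'
from corks import *
c=Cam("wrist","w16");s=c.st;print(s["tcp_pos"],s["ft_force"],s["grip_width"])
E
```

```text
time: 24.88
tcp_pos: [0.5648, 0.1832, 0.0363]
ee_rot: [[0.993, -0.115, 0.001], [-0.115, -0.993, 0.0], [0.001, -0.0, -1.0]]
ft_force: [-0.4, -0.1, -0.4]
grip_width: 0.0452
[0.56477264 0.1831542  0.03631122] [-0.43747329 -0.10114833 -0.38985288] 0.045236679229995184
```

View pics/w16.png

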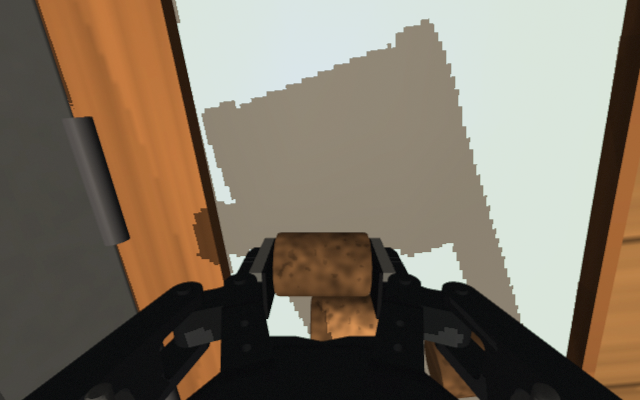

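```bash
python3 -m crank '[{"tx":0,"ty":0,"tz":-0.025,"rx":0,"ry":0,"rz":0,"grip":0.3},{"tx":0.04,"ty":-0.006,"tz":-0.03,"rx":0,"ry":0,"rz":-0.05,"grip":0.3},{"tx":0.078,"ty":-0.011,"tz":-0.025,"rx":0,"ry":0,"rz":-0.1,"grip":0.3},{"tx":0.078,"ty":-0.011,"tz":-0.01,"rx":0,"ry":0,"rz":-0.1,"grip":0.3},{"tx":0.078,"ty":-0.011,"tz":-0.001,"rx":0,"ry":0,"rz":-0.1,"grip":0.3},{"tx":0.078,"ty":-0.011,"tz":0,"rx":0,"ry":0,"rz":-0.1,"grip":0.3},{"tx":0.078,"ty":-0.011,"tz":0,"rx":0,"ry":0,"rz":-0.1,"grip":0.72},{"tx":0.078,"ty":-0.011,"tz":0,"rx":0,"ry":0,"rz":-0.1,"grip":0.72},{"tx":0.078,"ty":-0.011,"tz":-0.02,"rx":0,"ry":0,"rz":-0.1,"grip":0.72},{"tx":0.06,"ty":-0.005,"tz":-0.08,"rx":0,"ry":0,"rz":-0.1,"grip":0.72},{"tx":0.0,"ty":-0.001,"tz":-0.12,"rx":0,"ry":0,"rz":-0.1,"grip":0.72},{"tx":-0.06,"ty":0.005,"tz":-0.14,"rx":0,"ry":0,"rz":-0.1,"grip":0.72}]' 30
python3 - <<'E'
from corks import *
for i in range(4): c=Cam("wrist","w17")
s=c.st;print(s["tcp_pos"],np.abs(s["dq"]).max(),s["ee_rot"][0].round(3)); netcorks(c)
E
```

```text
time: 26.42
tcp_pos: [0.5143, 0.1852, 0.1738]
ee_rot: [[1.0, -0.016, 0.003], [-0.016, -1.0, 0.001], [0.003, -0.001, -1.0]]
ft_force: [-0.8, 0.2, 0.3]
grip_width: 0.0617
[0.5111252  0.18489153 0.17333122] 0.06556957907505011 [ 1.    -0.014  0.   ]
0.94 xy 0.6407 0.1852 loc [0.087 0.05 ] size 0.046 0.031 axis 89 top 0.063 pix [320.0, 40.0]
0.92 xy 0.4332 0.1729 loc [-0.12   0.035] size 0.045 0.027 axis 88 top 0.063 pix [335.0, 262.0]
0.88 xy 0.4321 0.1074 loc [-0.12  -0.031] size 0.046 0.029 axis 89 top 0.06 pix [398.0, 262.0]
0.84 xy 0.4624 0.1709 loc [-0.091  0.033] size 0.046 0.033 axis 89 top 0.062 pix [337.0, 236.0]
0.81 xy 0.4921 0.1063 loc [-0.06  -0.031] size 0.031 0.046 axis -89 top 0.063 pix [403.0, 208.0]
0.74 xy 0.5245 0.1715 loc [-0.029  0.035] size 0.046 0.032 axis 84 top 0.062 pix [336.0, 176.0]
```

View pics/w17.png

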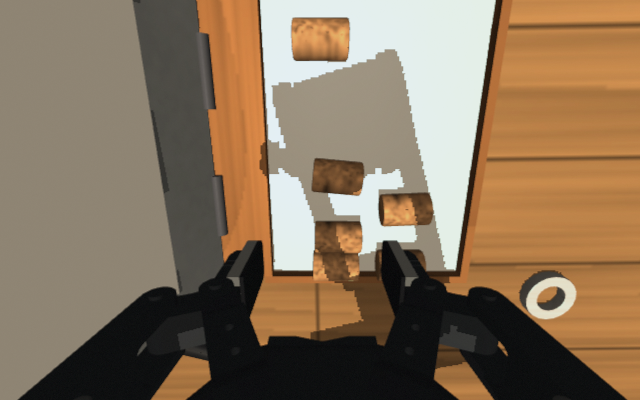

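```bash
python3 -c "
from h import *
s=arm.read_state();print(s['tcp_pos'],np.abs(s['dq']).max())"
python3 -m crank '[{"tx":-0.017,"ty":0.05,"tz":0.03,"rx":0,"ry":0,"rz":0,"grip":0.72},{"tx":-0.017,"ty":0.079,"tz":0.07,"rx":0,"ry":0,"rz":0,"grip":0.72},{"tx":-0.017,"ty":0.079,"tz":0.11,"rx":0,"ry":0,"rz":0,"grip":0.72},{"tx":-0.017,"ty":0.079,"tz":0.13,"rx":0,"ry":0,"rz":0,"grip":0.72},{"tx":-0.017,"ty":0.079,"tz":0.137,"rx":0,"ry":0,"rz":0,"grip":0.72},{"tx":-0.017,"ty":0.079,"tz":0.137,"rx":0,"ry":0,"rz":0,"grip":0.72},{"tx":-0.017,"ty":0.079,"tz":0.137,"rx":0,"ry":0,"rz":0,"grip":0.3},{"tx":-0.017,"ty":0.079,"tz":0.137,"rx":0,"ry":0,"rz":0,"grip":0.3},{"tx":-0.017,"ty":0.079,"tz":0.137,"rx":0,"ry":0,"rz":0,"grip":0.3},{"tx":-0.017,"ty":0.079,"tz":0.137,"rx":0,"ry":0,"rz":0,"grip":0.3}]' 30
```

```text
[0.51453988 0.18502617 0.17231892] 0.03329290925332026
time: 27.92
tcp_pos: [0.4966, 0.1063, 0.0356]
ee_rot: [[1.0, -0.015, 0.002], [-0.015, -1.0, 0.0], [0.002, -0.0, -1.0]]
ft_force: [0.5, -0.6, 5.0]
grip_width: 0.0456
```

```bash
python3 -m crank '[{"tx":0,"ty":0,"tz":-0.025,"rx":0,"ry":0,"rz":0,"grip":0.3},{"tx":0.04,"ty":0.006,"tz":-0.03,"rx":0,"ry":0,"rz":0,"grip":0.3},{"tx":0.09,"ty":0.011,"tz":-0.03,"rx":0,"ry":0,"rz":0,"grip":0.3},{"tx":0.149,"ty":0.019,"tz":-0.025,"rx":0,"ry":0,"rz":0,"grip":0.3},{"tx":0.149,"ty":0.019,"tz":-0.01,"rx":0,"ry":0,"rz":0,"grip":0.3},{"tx":0.149,"ty":0.019,"tz":-0.001,"rx":0,"ry":0,"rz":0,"grip":0.3},{"tx":0.149,"ty":0.019,"tz":0,"rx":0,"ry":0,"rz":0,"grip":0.3},{"tx":0.149,"ty":0.019,"tz":0,"rx":0,"ry":0,"rz":0,"grip":0.72},{"tx":0.149,"ty":0.019,"tz":0,"rx":0,"ry":0,"rz":0,"grip":0.72},{"tx":0.149,"ty":0.019,"tz":-0.02,"rx":0,"ry":0,"rz":0,"grip":0.72},{"tx":0.1,"ty":-0.02,"tz":-0.07,"rx":0,"ry":0,"rz":0,"grip":0.72},{"tx":0.04,"ty":-0.06,"tz":-0.09,"rx":0,"ry":0,"rz":0,"grip":0.72}]' 30
python3 -m crank '[{"tx":-0.035,"ty":-0.005,"tz":-0.04,"rx":0,"ry":0,"rz":0,"grip":0.72},{"tx":-0.035,"ty":-0.005,"tz":-0.04,"rx":0,"ry":0,"rz":0,"grip":0.72},{"tx":-0.035,"ty":-0.005,"tz":-0.04,"rx":0,"ry":0,"rz":0,"grip":0.72},{"tx":-0.035,"ty":-0.005,"tz":-0.04,"rx":0,"ry":0,"rz":0,"grip":0.72}]' 30
python3 - <<'E'
from corks import *
for i in range(3): c=Cam("wrist","w18")
s=c.st;print(s["tcp_pos"],np.abs(s["dq"]).max(),s["ee_rot"][0].round(3)); netcorks(c)
s=arm.read_state();print(s['tcp_pos'],np.abs(s['dq']).max())
E
```

```text
time: 29.42
tcp_pos: [0.5598, 0.1505, 0.1167]
ee_rot: [[1.0, -0.017, 0.003], [-0.017, -1.0, 0.001], [0.003, -0.001, -1.0]]
ft_force: [0.4, 0.6, -0.2]
grip_width: 0.0612
time: 29.92
tcp_pos: [0.5245, 0.1549, 0.1539]
ee_rot: [[1.0, -0.016, -0.001], [-0.016, -1.0, -0.0], [-0.001, 0.0, -1.0]]
ft_force: [0.0, 0.3, -0.1]
grip_width: 0.0617
[0.52445817 0.15482841 0.15378933] 0.0022228048434743755 [ 1.    -0.016 -0.002]
0.92 xy 0.4302 0.174 loc [-0.123  0.036] size 0.05 0.046 axis 87 top 0.062 pix [305.0, 287.0]
0.89 xy 0.4331 0.1126 loc [-0.119 -0.026] size 0.036 0.027 axis 90 top 0.063 pix [367.0, 284.0]
0.88 xy 0.5246 0.1716 loc [-0.028  0.035] size 0.046 0.032 axis 84 top 0.062 pix [304.0, 195.0]
0.76 xy 0.6369 0.0856 loc [ 0.085 -0.05 ] size 0.046 0.031 axis 89 top 0.063 pix [408.0, 56.0]
0.74 xy 0.4655 0.1707 loc [-0.087  0.033] size 0.046 0.028 axis 90 top 0.062 pix [307.0, 255.0]
0.7 xy 0.6403 0.1853 loc [0.087 0.05 ] size 0.046 0.03 axis 89 top 0.063 pix [281.0, 54.0]
[0.52436646 0.15493274 0.15400977] 0.0062547720119594495
```

View pics/w18.png

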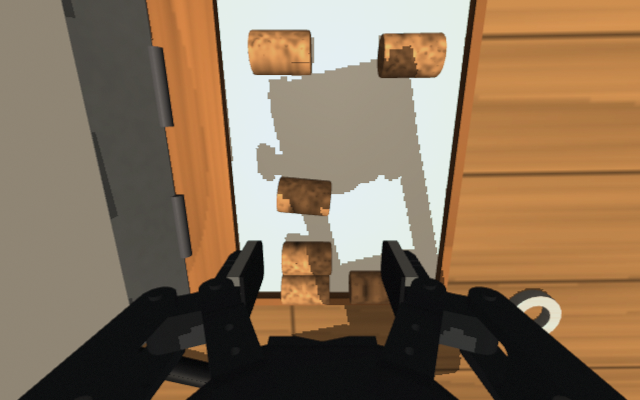

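```bash
python3 -m crank '[{"tx":-0.04,"ty":-0.015,"tz":0.02,"rx":0,"ry":0,"rz":0,"grip":0.7},{"tx":-0.061,"ty":-0.015,"tz":0.04,"rx":0,"ry":0,"rz":0,"grip":0.7},{"tx":-0.061,"ty":-0.015,"tz":0.05,"rx":0,"ry":0,"rz":0,"grip":0.7},{"tx":-0.061,"ty":-0.015,"tz":0.08,"rx":0,"ry":0,"rz":0,"grip":0.7},{"tx":-0.061,"ty":-0.015,"tz":0.11,"rx":0,"ry":0,"rz":0,"grip":0.7},{"tx":-0.061,"ty":-0.015,"tz":0.118,"rx":0,"ry":0,"rz":0,"grip":0.7},{"tx":-0.061,"ty":-0.015,"tz":0.118,"rx":0,"ry":0,"rz":0,"grip":0.7},{"tx":-0.061,"ty":-0.015,"tz":0.118,"rx":0,"ry":0,"rz":0,"grip":0.3},{"tx":-0.061,"ty":-0.015,"tz":0.118,"rx":0,"ry":0,"rz":0,"grip":0.3},{"tx":-0.061,"ty":-0.015,"tz":0.118,"rx":0,"ry":0,"rz":0,"grip":0.3},{"tx":-0.061,"ty":-0.015,"tz":0.118,"rx":0,"ry":0,"rz":0,"grip":0.3}]' 30
```

```text
time: 31.5
tcp_pos: [0.4646, 0.1715, 0.038]
ee_rot: [[1.0, -0.015, 0.003], [-0.015, -1.0, 0.001], [0.003, -0.001, -1.0]]
ft_force: [1.6, -1.2, 5.6]
grip_width: 0.045
```

```bash
python3 -m crank '[{"tx":0,"ty":0,"tz":-0.03,"rx":0,"ry":0,"rz":0,"grip":0.3},{"tx":0.01,"ty":0.01,"tz":-0.06,"rx":0,"ry":0,"rz":0,"grip":0.3},{"tx":0.05,"ty":0.045,"tz":-0.06,"rx":0,"ry":0,"rz":0,"grip":0.3},{"tx":0.088,"ty":0.084,"tz":-0.05,"rx":0,"ry":0,"rz":0,"grip":0.3},{"tx":0.088,"ty":0.084,"tz":-0.02,"rx":0,"ry":0,"rz":0,"grip":0.3},{"tx":0.088,"ty":0.084,"tz":-0.005,"rx":0,"ry":0,"rz":0,"grip":0.3},{"tx":0.088,"ty":0.084,"tz":0,"rx":0,"ry":0,"rz":0,"grip":0.3},{"tx":0.088,"ty":0.084,"tz":0,"rx":0,"ry":0,"rz":0,"grip":0.3},{"tx":0.088,"ty":0.084,"tz":0,"rx":0,"ry":0,"rz":0,"grip":0.72},{"tx":0.088,"ty":0.084,"tz":0,"rx":0,"ry":0,"rz":0,"grip":0.72},{"tx":0.088,"ty":0.084,"tz":-0.02,"rx":0,"ry":0,"rz":0,"grip":0.72},{"tx":0.088,"ty":0.06,"tz":-0.08,"rx":0,"ry":0,"rz":0,"grip":0.72}]' 30
python3 -m crank '[{"tx":-0.06,"ty":0,"tz":-0.04,"rx":0,"ry":0,"rz":0,"grip":0.72},{"tx":-0.06,"ty":0,"tz":-0.04,"rx":0,"ry":0,"rz":0,"grip":0.72},{"tx":-0.06,"ty":0,"tz":-0.04,"rx":0,"ry":0,"rz":0,"grip":0.72},{"tx":-0.06,"ty":0,"tz":-0.04,"rx":0,"ry":0,"rz":0,"grip":0.72}]' 30
python3 - <<'E'
from corks import *
for i in range(3): c=Cam("wrist","w19")
s=c.st;print(s["tcp_pos"],np.abs(s["dq"]).max(),s["ee_rot"][0].round(3)); netcorks(c)
s=arm.read_state();print(s['tcp_pos'],np.abs(s['dq']).max())
E
```

```text
time: 33.0
tcp_pos: [0.5475, 0.1083, 0.1128]
ee_rot: [[1.0, -0.017, -0.008], [-0.017, -1.0, -0.001], [-0.008, 0.001, -1.0]]
ft_force: [0.8, 0.2, -0.5]
grip_width: 0.0615
time: 33.5
tcp_pos: [0.4911, 0.11, 0.1544]
ee_rot: [[1.0, -0.015, -0.0], [-0.015, -1.0, -0.0], [-0.0, 0.0, -1.0]]
ft_force: [0.9, 0.2, 0.9]
grip_width: 0.0618
[0.49095397 0.10990476 0.15403042] 0.0024689510842894847 [ 1.    -0.015 -0.001]
0.93 xy 0.547 0.0866 loc [-0.005 -0.05 ] size 0.045 0.031 axis 89 top 0.063 pix [349.0, 131.0]
0.92 xy 0.6353 0.1849 loc [0.082 0.05 ] size 0.022 0.046 axis -89 top 0.062 pix [220.0, 13.0]
0.71 xy 0.6296 0.0853 loc [ 0.078 -0.05 ] size 0.045 0.017 axis 89 top 0.062 pix [352.0, 20.0]
0.64 xy 0.5245 0.1712 loc [-0.029  0.034] size 0.046 0.031 axis 84 top 0.062 pix [251.0, 159.0]
[0.49082984 0.10986358 0.15412051] 0.00573000388349277
```

View pics/w19.png

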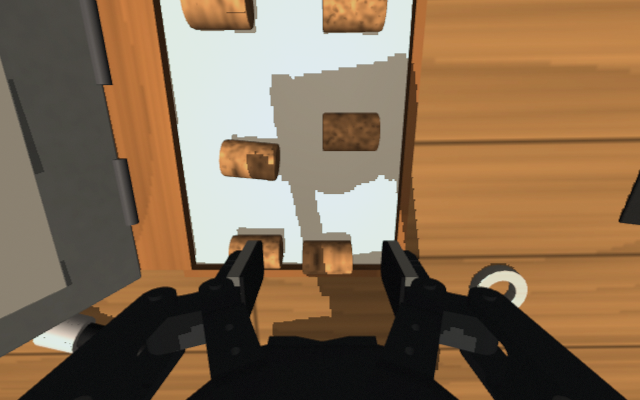

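```bash
python3 -m crank '[{"tx":-0.04,"ty":0.004,"tz":0.02,"rx":0,"ry":0,"rz":0,"grip":0.63},{"tx":-0.0595,"ty":0.004,"tz":0.04,"rx":0,"ry":0,"rz":0,"grip":0.63},{"tx":-0.0595,"ty":0.004,"tz":0.05,"rx":0,"ry":0,"rz":0,"grip":0.63},{"tx":-0.0595,"ty":0.004,"tz":0.055,"rx":0,"ry":0,"rz":0,"grip":0.63},{"tx":-0.0595,"ty":0.004,"tz":0.055,"rx":0,"ry":0,"rz":0,"grip":0.63}]' 30
python3 - <<'E'
from corks import *
for i in range(2): c=Cam("wrist","w20")
s=c.st;print(s["tcp_pos"],np.abs(s["dq"]).max(),s["grip_width"],s["ee_rot"][0].round(3)); netcorks(c)
E
```

```text
time: 34.33
tcp_pos: [0.4327, 0.1071, 0.1001]
ee_rot: [[1.0, -0.015, 0.001], [-0.015, -1.0, 0.0], [0.001, -0.0, -1.0]]
ft_force: [0.8, 0.6, 0.2]
grip_width: 0.0536
[0.43260078 0.10709109 0.10035928] 0.009894404569032117 0.053259158578196235 [ 1.    -0.015  0.001]
0.85 xy 0.5244 0.1711 loc [-0.029  0.034] size 0.046 0.031 axis 84 top 0.063 pix [219.0, 81.0]
0.69 xy 0.5455 0.0863 loc [-0.006 -0.05 ] size 0.046 0.03 axis 89 top 0.063 pix [354.0, 42.0]
0.65 xy 0.4385 0.1728 loc [-0.115  0.034] size 0.046 0.03 axis 89 top 0.062 pix [231.0, 210.0]
0.55 xy 0.4279 0.106 loc [-0.124 -0.032] size 0.051 0.037 axis 89 top 0.063 pix [324.0, 222.0]
```

View pics/w20.png

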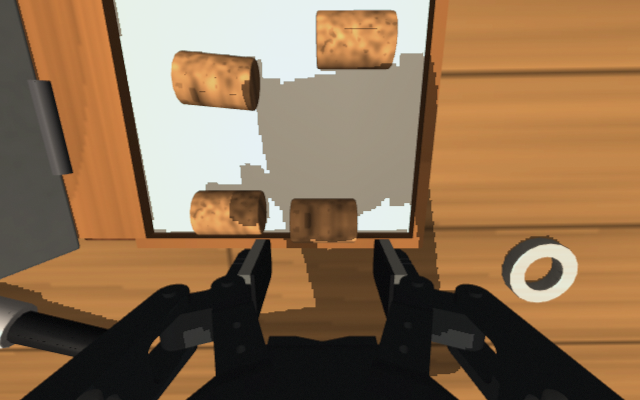

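```bash
python3 -m crank '[{"tx":-0.001,"ty":0.001,"tz":0.03,"rx":0,"ry":0,"rz":0,"grip":0.63},{"tx":-0.001,"ty":0.001,"tz":0.055,"rx":0,"ry":0,"rz":0,"grip":0.63},{"tx":-0.001,"ty":0.001,"tz":0.063,"rx":0,"ry":0,"rz":0,"grip":0.63},{"tx":-0.001,"ty":0.001,"tz":0.064,"rx":0,"ry":0,"rz":0,"grip":0.63},{"tx":-0.001,"ty":0.001,"tz":0.064,"rx":0,"ry":0,"rz":0,"grip":0.3},{"tx":-0.001,"ty":0.001,"tz":0.064,"rx":0,"ry":0,"rz":0,"grip":0.3},{"tx":-0.001,"ty":0.001,"tz":0.064,"rx":0,"ry":0,"rz":0,"grip":0.3}]' 30
```

```text
time: 35.35
tcp_pos: [0.4303, 0.106, 0.0367]
ee_rot: [[1.0, -0.015, 0.001], [-0.015, -1.0, 0.0], [0.001, -0.0, -1.0]]
ft_force: [0.7, 0.4, 2.8]
grip_width: 0.0455
```

```bash
python3 -m crank '[{"tx":0,"ty":0,"tz":-0.02,"rx":0,"ry":0,"rz":0,"grip":0.3},{"tx":0.01,"ty":0.008,"tz":-0.03,"rx":0,"ry":0,"rz":0,"grip":0.3},{"tx":0.022,"ty":0.018,"tz":-0.02,"rx":0,"ry":0,"rz":0,"grip":0.3},{"tx":0.022,"ty":0.018,"tz":-0.005,"rx":0,"ry":0,"rz":0,"grip":0.3},{"tx":0.022,"ty":0.018,"tz":0,"rx":0,"ry":0,"rz":0,"grip":0.3},{"tx":0.022,"ty":0.018,"tz":0,"rx":0,"ry":0,"rz":0,"grip":0.3},{"tx":0.022,"ty":0.018,"tz":0,"rx":0,"ry":0,"rz":0,"grip":0.7},{"tx":0.022,"ty":0.018,"tz":0,"rx":0,"ry":0,"rz":0,"grip":0.7},{"tx":0.022,"ty":0.018,"tz":-0.03,"rx":0,"ry":0,"rz":0,"grip":0.7},{"tx":0.022,"ty":0.018,"tz":-0.09,"rx":0,"ry":0,"rz":0,"grip":0.7},{"tx":0.022,"ty":0.05,"tz":-0.15,"rx":0,"ry":0,"rz":0,"grip":0.7},{"tx":0.022,"ty":0.1,"tz":-0.2,"rx":0,"ry":0,"rz":0,"grip":0.7}]' 30
python3 -m crank '[{"tx":-0.01,"ty":0.05,"tz":-0.05,"rx":0,"ry":0,"rz":0,"grip":0.7},{"tx":-0.01,"ty":0.1,"tz":-0.1,"rx":0,"ry":0,"rz":0,"grip":0.7},{"tx":-0.01,"ty":0.12,"tz":-0.13,"rx":0,"ry":0,"rz":0,"grip":0.7},{"tx":-0.01,"ty":0.12,"tz":-0.13,"rx":0,"ry":0,"rz":0,"grip":0.7},{"tx":-0.01,"ty":0.12,"tz":-0.13,"rx":0,"ry":0,"rz":0,"grip":0.7}]' 30
cat > fin.py <<'E'
from corks import *
import sys
t=sys.argv[1]
for n in ["wrist","side","scene"]:
    for i in range(2): c=Cam(n,t+n)
    print(n,c.st["tcp_pos"].round(3)); o=netcorks(c)
    if len(o)>1:
        from scipy.spatial.distance import pdist
        print(len(o),"min dist",pdist(np.array(o)[:,:2]).min().round(3))
    if n!="wrist":
        m=(c.P[...,0]>.43)&(c.P[...,0]<.68)&(c.P[...,1]>.25)&(c.P[...,1]<.42)&(c.P[...,2]>.09)&(c.P[...,2]<.26)&c.ok
        P=c.P[m]
        for _ in range(8):
            A=np.c_[P[:,[0,2]],np.ones(len(P))]; k=np.linalg.lstsq(A,P[:,1],rcond=None)[0]; r=P[:,1]-A@k; P=P[abs(r)<.006]
        print("lid",90+np.degrees(np.arctan(k[1])))
        P=c.P[c.ok];H=P[(P[:,2]>.1)&(P[:,2]<.13)&(abs(P[:,0]-.53)<.06)&(abs(P[:,1]+.32)<.1)]; print("handle",len(H),rect(H[:,:2]),np.median(H[:,2]))
        for th in ["bottle","tumbler","gauge","brush","torch","ledger","capdish"]: print(th,c.find(th)[:1])
E
python3 fin.py y1
```

```text
time: 36.85
tcp_pos: [0.4508, 0.0149, 0.2282]
ee_rot: [[1.0, -0.012, 0.001], [-0.012, -1.0, 0.0], [0.001, -0.0, -1.0]]
ft_force: [1.4, -0.4, 0.2]
grip_width: 0.0594
time: 37.48
tcp_pos: [0.4381, -0.1044, 0.3552]
ee_rot: [[1.0, -0.016, -0.002], [-0.016, -1.0, 0.001], [-0.002, -0.001, -1.0]]
ft_force: [0.2, 1.2, 0.1]
grip_width: 0.0601
wrist [ 0.438 -0.104  0.355]
0.95 xy 0.5463 0.0861 loc [-0.005 -0.05 ] size 0.046 0.03 axis 89 top 0.062 pix [190.0, 86.0]
0.91 xy 0.5247 0.1712 loc [-0.028  0.034] size 0.048 0.031 axis 84 top 0.062 pix [135.0, 103.0]
0.75 xy 0.6399 0.1847 loc [0.087 0.05 ] size 0.031 0.048 axis -88 top 0.062 pix [108.0, 14.0]
0.7 xy 0.637 0.085 loc [ 0.085 -0.05 ] size 0.03 0.047 axis -90 top 0.062 pix [181.0, 15.0]
0.63 xy 0.4533 0.087 loc [-0.098 -0.051] size 0.047 0.031 axis 88 top 0.062 pix [199.0, 151.0]
0.6 xy 0.5341 0.3008 loc [-0.021  0.164] size 0.03 0.249 axis -1 top 0.105 pix [46.0, 98.0]
0.58 xy 0.4389 0.1721 loc [-0.114  0.034] size 0.046 0.029 axis 89 top 0.062 pix [145.0, 161.0]
7 min dist 0.086
side [ 0.438 -0.104  0.355]
0.74 xy 0.452 0.0825 loc [-0.1 
[... 1192 characters left out ...]
 axis 89 top 0.061 pix [362.0, 252.0]
0.52 xy 0.5523 0.0863 loc [ 0.001 -0.05 ] size 0.045 0.029 axis 81 top 0.06 pix [341.0, 230.0]
0.5 xy 0.4464 0.1727 loc [-0.107  0.034] size 0.04 0.027 axis 73 top 0.062 pix [366.0, 215.0]
5 min dist 0.087
lid 110.39313131699997
handle 124 ((0.5363188982009888, -0.3222448527812958), (0.1303596794605255, 0.021290376782417297), 77.04491424560547) 0.11261082465769434
bottle [(0.59, [0.3995, -0.5304, 0.1497])]
tumbler [(0.71, [0.7746, -0.1227, 0.0585])]
gauge [(0.49, [0.3711, -0.0863, 0.0121])]
brush [(0.55, [0.2975, -0.379, 0.0183])]
torch [(0.62, [0.2981, 0.3058, 0.0233])]
ledger [(0.85, [0.5489, -0.5261, 0.018])]
capdish [(0.55, [0.3264, 0.5357, 0.0193])]
```

```bash
ls pics | tail -5
```

```text
w9.png
x6.png
y1scene.png
y1side.png
y1wrist.png
```

View pics/y1side.png

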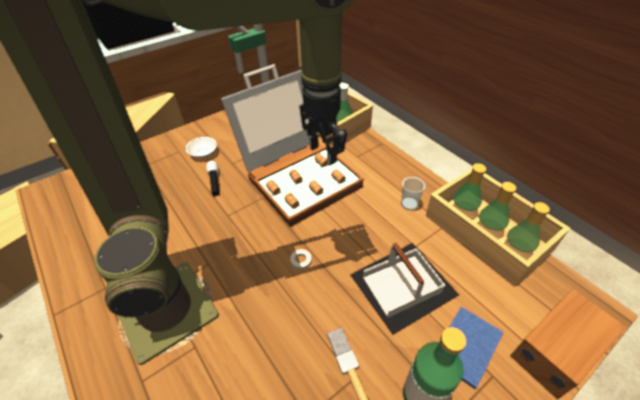

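View pics/y1wrist.png

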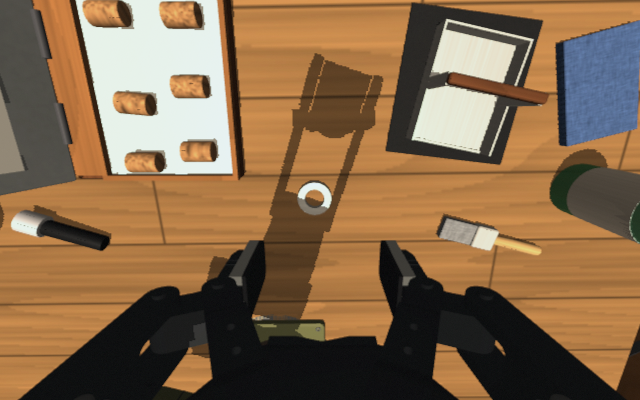

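```bash
python3 -c "
from station import arm
print(arm.close_job())"
```

```text
the job is handed in; nothing more can be done
None
```

I finished the job in the order asked and handed it in at about 38 s of the 210 s allowed.

- **Lid:** I raised it by its pull bar. It measures 110.2° from the side camera and 110.4° from the scene camera, both after release and again at the end.
- **Scoop:** The corks all rolled out at about 34° of tip, before I reached the 45–60° in the description. The scoop is empty, upright on its mat and within a few mm of where it started.
- **Corks:** There were six. I regripped and moved four of them; the other two were already well placed.
    - All six lie on the white floor, with at least one in each quarter.
    - The smallest spacing, 86 mm centre to centre, comes from the last wrist picture, the only view that found all six. The side and scene views each found five and gave 87 mm.
- **Other things on the bench:** They show within a few mm of where they started. The exceptions are the gauge (about 19 mm off) and the torch (about 65 mm off), both in the scene camera only. The side camera shows those two unmoved, and the arm never went near either.

Two corks read 6 to 12 mm away from their first measurement before I had touched them. That was either a knock or the arm still settling during the first picture; I re-measured before gripping.

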